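# Shut and lock a control box with its T-key

## Task

Shut the door of the grey control box and stand the T-key in its slotted latch and let go, so that it stays there by itself; then take hold of it again and turn the latch clockwise a quarter turn, as far as it goes. Pull the key out and hang it by its T-bar in the empty middle notch of the tool rack, and do not disturb the other things on the bench.

Things in the scene. Friction and masses are not known exactly. Their poses are not given: they have to be found in the camera images.
- enclosure: Grey steel control box lying on its back, fixed: 200 (x) x 200 (y) x 80 mm high, covered by a 6 mm thick hinged door whose top face is 86 mm above the bench when shut. Origin: centre of its underside; x runs from the latch edge to the hinge edge, y along the hinge, z up. Hinge line at x = 100, z = 80 mm; latch axis at x = -66 mm, y = 0.
- door (a joint): Angle of the door about its hinge, rad: 0 shut, grows as the latch edge rises. It starts ajar and a stiff hinge holds it where it is left; a push of about 2 to 6 N down near the latch edge closes it.
- latch (a joint): Angle of the slotted latch in the door, rad: 0 open (slot parallel to the hinge), 1.57 locked (slot square to the hinge, at its stop); grows clockwise seen from above. It may start partly turned. Two black marks on the bezel's rim turn with the slot and lie in line with it. It stays where it is left and takes about 0.1 N m.
- latch_slot (a point): Centre of the latch's slotted face, at the bottom of a round well 16.6 mm wide and 20 mm deep (its mouth countersunk to 24 mm) in a steel bezel 37 mm wide whose rim stands 6 mm above the door's top face (this point is 14 mm below that face). The slot crosses the face along this frame's y, 4.6 mm wide, 6 mm deep. z points out of the door; the frame turns with latch and door.
- key: Plain die-cast T-key, 98 mm long, 0.13 to 0.2 kg, lying flat on cardboard. x runs from T-bar to blade, y along the T-bar, z up. Origin: where the stem leaves the T-bar, on the underside, 8 mm below the key's axis. T-bar 60 (y) x 16 x 16 mm, x = -16 to 0; square stem 16 x 16 mm, x = 0 to 55; round nose 14 mm across, x = 55 to 77; blade x = 77 to 82. Balance point about x = 16.
- key_tip (a point): Middle of the end of the key's blade, on the key's axis; same axes as the key. The steel blade is 13 mm wide (along y), 3 mm thick, 5 mm long. Seated, the nose end rests on the latch's slotted face with the blade 5 mm down in the slot, and the key stands upright by itself.
- key_bar (a point): Centre of the key's T-bar, on the key's axis; same axes as the key.
- rack_notch (a point): Middle notch of a fixed dark steel comb rack: point on the top face of its 4 mm sheet, 120 mm above the bench, where the key's axis belongs. x to the notch's closed end, y along the rack, z up. Notch 24 mm wide, x = -30 (open front) to 30; front lip 6 mm high. The T-bar rests across it, stem hanging through. Notches at y = -65, 65 hold T-keys with black bars 50 mm long (y), 16 mm across.
- pad: Sheet of cardboard 200 x 200 x 4 mm, fixed, on which the key and a nut lie. Origin: centre of its underside.
- nut: Round steel collet nut 40 mm across and 18 mm high, a bystander on the cardboard near its corner. Origin: centre of its underside.
- holder_a: Steel collet tool holder standing on the bench, 63 mm across and 128 mm high, a bystander. Origin: centre of its underside.
- holder_b: Another such tool holder, a bystander.
- holder_c: A third such tool holder, a bystander.
- sprayer: White spray bottle 76 mm across and 197 mm high, a bystander. Origin: centre of its underside.
- driver: Screwdriver 190 mm long with a black handle lying on the bench, a bystander. Origin: on its underside, about its middle.
- carton: Small cardboard carton 90 x 70 x 50 mm, a bystander. Origin: centre of its underside.
There are look-alikes about, which are no part of the job. Leave any black look-alike of the key alone. What is shaped like the part that bears rack_notch but orange is not meant.

How it is judged:
By the outcome, as a careful person would: the job done as asked, in the order asked, and still so for the second after the job is handed in, with the robot touching nothing.
It also fails if it takes over 67 s, if anything falls off the work surface, if the arm or the gripper's body presses on something with over 40 N, if the wrist force passes 120 N, or if a joint passes its speed limit or range.

## Robot

A 7-joint arm with a two-finger parallel gripper is mounted at the origin on the work surface. World frame = base frame: x ahead of the robot, y to its left, z up, the work surface at z = 0. Lengths are in mm, angles in rad, forces in N, time in s.
With the tool pointing down it reaches from about 400 to 875 mm from the base axis. Payload 4.4 kg.
Tool frame: the origin (TCP) lies midway between the tips of the shut fingers; the grasp point (between the pads) lies 19 mm behind it (ctrl.pinch_z is the distance from the TCP to the grasp point, in mm); z points along the fingers, y is the line along which they close (so a half turn about z gives the same grasp; the last joint's range is limited). The gripper opens to 85 mm and grips with 20 to 120 N. Pads are 22 mm wide; open, the fingers measure 114 mm over their backs; the gripper's body (76 mm by 85 mm) begins 54 mm behind the grasp point. The pads swing forward as they close: fully open they stand 13 mm farther back than shut.
Start: joints at [1.28, 0.628, 0.038, 1.517, -0.027, 0.996, -0.02], TCP at [144.92, -633.653, 231.313] pointing down, gripper open.
Joint ranges: [-3.06, 3.06], [-0.37, 2.12], [-1.25, 1.32], [0.18, 2.47], [-1.1, 4.24], [0.23, 1.98], [-2.94, 2.94]. Speed limits (rad/s): [2.57, 2.57, 3.14, 3.14, 3.14, 3.14, 3.14].

## Interface

Orientations are given as [roll, pitch, yaw] about the fixed x, y, z axes, in that order (R = Rz(yaw) Ry(pitch) Rx(roll)).
In Python, from cell import read_state, cams, order, ctrl gives the robot as it stands.
- The arm moves only by the tool move_arm, never from a script. Its argument "targets" is text: rows parted by semicolons, each of 7 numbers parted by spaces: the gripper's target within -1 to 1 (fully open at 1, half-way at 0, shut at -1), then the shift along the tool's x, y, z in cm, then the turn, a rotation vector about the tool's x, y, z in degrees. A call has 1 to 5 rows; each row shifts and turns the commanded pose from where the row before left it, along the tool's axes as they then stand; what a row does not reach is not made up. A row lasts 1/12 s, in which the tool goes at most 41.7 mm and 7.16 degrees, less where a joint would pass 70% of its speed; a pose out of reach is approached as far as the arm can. A call with a gripper value outside its range is refused whole. The fingers move at their own pace and stop on an object; the grip force is fixed at half the most. Time passes only in rows, so rows that do not move let the fingers close. It gives the time, the measured TCP pose, the force, the opening and the grip force at its end, in the units of the state.
- read_state(): the state, without advancing time (a new reading comes with each control period).
- cams.get_image(name): name is "side" or "top" or "wrist"; returns a dict with "color" (384x512x3 uint8, red, green, blue), "fovy" (degrees; the focal length in pixels is half the picture's height over the tangent of half this angle, whatever the lens; pixels are square), "cx", "cy" (the principal point, pixels), "rvec" (rotation vector, rad) and "tvec" (3), from world to camera coordinates, as OpenCV has them. Camera axes: x right, y down, z forward; pixel columns grow to the right and rows downward; lengths in mm; the calibration is good to about 2 mm. A picture is of the moment at which its call begins. There is no depth.
- order.finish_job(): hands the job in; it is judged then, once.
The state is a dict: "clock": time; "qpos": joint angles; "qd": joint speeds; "tau": joint torques, N m; "eef_pos": TCP position; "tool_rot": TCP orientation; "force": force on the tool from outside, world axes, zero at the start; "torque": the same for the moment, N m; "width": finger opening in mm; "gripper_force": force on a finger pad.
Only numpy, scipy, OpenCV 4.12 (cv2) and the standard library are available. Lean on these libraries where they do the work, as an engineer would, in place of code of your own. Each camera call takes 0.05 s, during which the arm holds its last target. There are 200 camera calls.

## Working session

There is one attempt and no reset: what is moved stays moved. The work goes in short steps, Python scripts to look and compute and a tool call to move; the robot and the scene stay as the last step left them, time stands still between calls to the robot, and variables do not carry over. Pictures are saved under pics/ and viewed, at most 10 in all, crops included, and the job is handed in when it is done.

Besides the shell and the picture viewer there is one more tool, called after ">>>" in YAML: its name, and indented under it one key for each argument. move_arm: Moves the arm, as the interface text tells. Its arguments: {"type":"object","properties":{"targets":{"type":"string"}},"required":["targets"]}

```bash
mkdir -p pics; ls; cat > h.py <<'E'
import numpy as np, cv2
from scipy.spatial.transform import Rotation as R
from cell import read_state, cams, order, ctrl
def K(im):
    f=192/np.tan(np.radians(im["fovy"])/2); return np.array([[f,0,im["cx"]],[0,f,im["cy"]],[0,0,1]])
def ray(im,uv):
    Rm=cv2.Rodrigues(np.array(im["rvec"],float))[0]; c=-Rm.T@np.array(im["tvec"],float)
    d=Rm.T@np.linalg.solve(K(im),[uv[0],uv[1],1]); return c,d
def onz(im,uv,z):
    c,d=ray(im,uv); return c+d*(z-c[2])/d[2]
def proj(im,P):
    return cv2.projectPoints(np.array(P,float).reshape(-1,3),np.array(im["rvec"],float),np.array(im["tvec"],float),K(im),None)[0].reshape(-1,2)
def tri(obs):
    A=np.zeros((3,3));b=np.zeros(3)
    for im,uv in obs:
        c,d=ray(im,uv); d/=np.linalg.norm(d); M=np.eye(3)-np.outer(d,d); A+=M;b+=M@c
    return np.linalg.solve(A,b)
def shot(name,fn=None,box=None,scale=1):
    im=cams.get_image(name); 
    import pickle; pickle.dump({k:(v if k!='x' else 0) for k,v in im.items()},open(f'{fn or name}.pkl','wb'))
    if fn:
        a=im["color"][...,::-1]
        if box: a=a[box[1]:box[3],box[0]:box[2]]
        cv2.imwrite(f'pics/{fn}.png',cv2.resize(a,None,fx=scale,fy=scale,interpolation=cv2.INTER_CUBIC))
    return im
def load(fn):
    import pickle; return pickle.load(open(fn+'.pkl','rb'))
E
python3 - <<'E'
from h import *
s=read_state(); print(s, ctrl.pinch_z)
for n in ["side","top","wrist"]:
    im=shot(n,n+"0",scale=1.5); c,d=ray(im,(256,192)); print(n,im["fovy"],im["cx"],im["cy"],c,d)
E
```

```text
pics
{'clock': 0.0, 'qpos': array([ 1.28021165,  0.62935356,  0.03842806,  1.51833414, -0.02703102,
        0.99626141, -0.01998739]), 'qd': array([ 0.0004689 ,  0.00016611, -0.00172565,  0.00073641,  0.00072207,
       -0.00070472, -0.00084435]), 'tau': array([ 5.86218903e-04, -5.63391852e+01,  1.22604668e+00, -1.93438947e+01,
        1.07987429e-02,  1.06688321e-02, -1.60874697e-05]), 'eef_pos': array([ 144.79622083, -633.05706198,  230.3948087 ]), 'tool_rot': array([-3.13975329e+00, -1.04598974e-05,  2.24792391e-01]), 'force': array([-0.41425919,  1.08470904,  0.4137683 ]), 'torque': array([-0.05008159, -0.00981498, -0.01309062]), 'gripper_force': 0.0, 'width': 85.20464966027566} 18.700000000000003
side 47.64619202700678 254.50057647344406 191.72639589141195 [124.11402267 854.51095148 973.60116775] [ 0.29398135 -0.66700034 -0.68461508]
top 55.48358282198959 254.4159264569989 191.11454835088023 [ 340.01673473    7.04384417 1239.19747392] [ 0.14847668 -0.0271012  -0.98855698]
wrist 67.09924717095981 260.54674615714055 189.2012631699815 [ 213.04304721 -618.08040833  373.77155212] [-0.27849007 -0.04671937 -0.95947935]
```

View pics/top0.png

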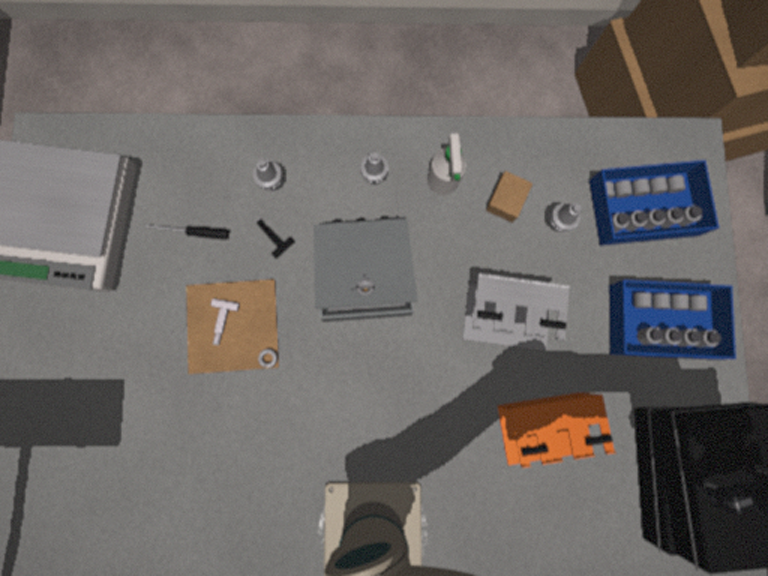

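View pics/side0.png

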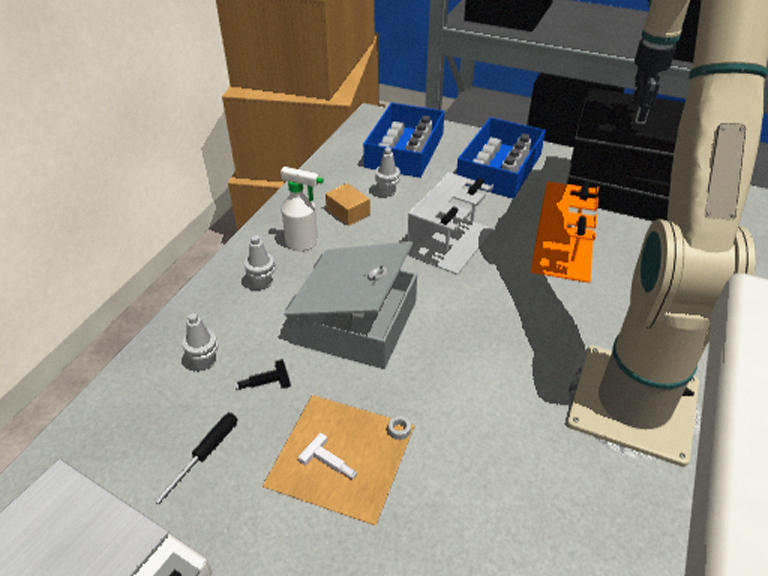

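The key lies on the cardboard with its blade toward the robot (top pic about (224,318)). The box has its latch edge toward the robot, latch at (365,287). The grey rack's empty notch is at about (521,315). Next, a magnified montage for first measurements.

```bash
python3 - <<'E'
from h import *
t=load('top0');s=load('side0')
def crop(im,x,y,w,h,k): return cv2.resize(im["color"][y:y+h,x:x+w,::-1],(w*k,h*k),interpolation=cv2.INTER_CUBIC)
a=crop(t,120,180,80,75,5); b=crop(t,205,140,80,75,5); c=crop(t,305,175,80,75,4); d=crop(s,180,140,150,110,3)[:300]
m=np.zeros((600,800,3),np.uint8); m[:375,:400]=a; m[:375,400:]=b; 
m[375:,:320]=c[:225]; 
e=crop(s,265,110,80,75,3); m[375:,320:560]=e; m[375:,560:]=crop(s,230,145,80,75,3)
cv2.imwrite('pics/m1.png',m)
for uv,z in [((224,318),12),((365,287),100),((521,315),120),((232,325),4),((365,265),80)]:
    print(uv,onz(t,np.array(uv)/1.5,z))
E
```

```text
(224, 318) [456.24495205 331.08553927  12.        ]
(365, 287) [513.20812926  15.78500571 100.        ]
(521, 315) [ 452.03415494 -306.30921357  120.        ]
(232, 325) [441.2416686  314.71329849   4.        ]
(365, 265) [564.17037441  16.04019349  80.        ]
```

View pics/m1.png

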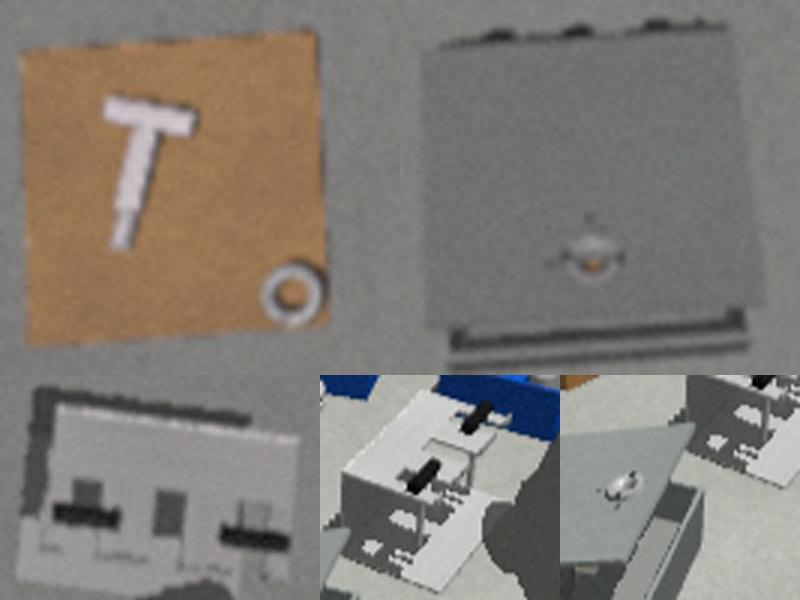

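```bash
python3 - <<'E'
from h import *
t=load('top0');s=load('side0')
c5=lambda x,y:(120+x/5,180+y/5)
b1,b2,tip=[onz(t,c5(*p),20 if i<2 else 12) for i,p in enumerate([(105,105),(195,123),(120,246)])]
bar=(b1+b2)/2; print('bar',bar,b1,b2,'len',np.linalg.norm(b1-b2),'tip',tip,'len',np.linalg.norm(tip-bar), 'dir',np.degrees(np.arctan2(*(tip-bar)[[1,0]])))
L=tri([(t,(205+192/5,140+51)),(s,((622-560)/3+230,(487-375)/3+145))]); print('latch rim',L)
# box: rear base corners / front bottom edge top
for p in [(450,343),(748,337),(450,367),(750,357)]: print('boxfront',onz(t,(205+(p[0]-400)/5,140+p[1]/5),80 if p[1]<350 else 80))
for p in [(425,45),(728,33)]: print('hinge',onz(t,(205+(p[0]-400)/5,140+p[1]/5),86))
for p in [(430,325),(765,305)]: print('dooredge',onz(t,(205+(p[0]-400)/5,140+p[1]/5),150))
r1=onz(t,(305+87/4,175+(515-375)/4),136);r2=onz(t,(305+255/4,175+(538-375)/4),136)
print('rack',r1,r2,(r1+r2)/2,np.linalg.norm(r1-r2),np.degrees(np.arctan2(*(r1-r2)[[1,0]])))
r1=tri([(t,(305+87/4,175+(515-375)/4)),(s,(265+(425-320)/3,110+(475-375)/3))]);r2=tri([(t,(305+255/4,175+(538-375)/4)),(s,(265+(477-320)/3,110+(417-375)/3))]);print(r1,r2)
print('nut',onz(t,c5(293,293),22))
E
```

```text
bar [486.31286105 328.02042974  20.        ] [492.35897336 358.14783975  20.        ] [480.26674875 297.89301973  20.        ] len 61.45620580490966 tip [398.89025517 346.37494379  12.        ] len 89.68612047341969 dir 168.14287810028344
latch rim [508.90547609  15.67118045 144.34269138]
boxfront [460.58852867 105.93396603  80.        ]
boxfront [464.41988161 -84.03427616  80.        ]
boxfront [445.2812447  105.72266455  80.        ]
boxfront [451.59911435 -85.1735708   80.        ]
hinge [654.15726741 124.2895256   86.        ]
hinge [662.94783218 -72.65569474  86.        ]
dooredge [464.13090813 112.05919937 150.        ]
dooredge [476.26902283 -88.99669681 150.        ]
rack [ 450.44467982 -238.71936576  136.        ] [ 432.82891003 -366.78674383  136.        ] [ 441.63679493 -302.7530548   136.        ] 129.2732326198209 82.1680671224783
[ 451.57135686 -241.39854767  124.05336933] [ 434.31744502 -371.24845732  122.56293457]
nut [367.43348638 229.10376509  22.        ]
```

First estimates: the latch is about (489,14) when the door is shut, key bar (486,328), rack notch about (442,-303). The door is ajar by about 19°. I'll shut it first, with closed fingers right of the latch.

>>> move_arm:
  targets: "-1 2.69 -2.99 0 0 0 0;-1 2.69 -2.99 0 0 0 0;-1 2.69 -2.99 0 0 0 0;-1 2.69 -2.99 0 0 0 0;-1 2.69 -2.99 0 0 0 0"

```text
clock: 0.57
eef_pos: [243.2, -456.0, 231.1]
tool_rot: [-3.141, -0.0, 0.224]
force: [1.5, 0.2, 0.7]
width: 25.4
gripper_force: 0.0
```

>>> move_arm:
  targets: "-1 2.69 -2.99 0 0 0 0;-1 2.69 -2.99 0 0 0 0;-1 2.69 -2.99 0 0 0 0;-1 2.69 -2.99 0 0 0 0;-1 2.69 -2.99 0 0 0 0"

```text
clock: 0.98
eef_pos: [341.0, -280.4, 231.4]
tool_rot: [3.142, -0.0, 0.225]
force: [0.0, 0.2, -0.5]
width: -0.3
gripper_force: 0.0
```

>>> move_arm:
  targets: "-1 2.69 -2.99 0 0 0 0;-1 2.69 -2.99 0 0 0 0;-1 2.69 -2.99 0 0 0 0;-1 2.69 -2.99 0 0 0 0;-1 2.69 -2.99 0 0 0 0"

```text
clock: 1.4
eef_pos: [438.8, -104.6, 231.4]
tool_rot: [3.141, -0.0, 0.225]
force: [1.2, -0.2, 0.4]
width: -0.1
gripper_force: 0.0
```

>>> move_arm:
  targets: "-1 2.69 -2.99 0 0 0 0;-1 2.69 -2.99 0 0 0 0;-1 0 0 0 0 0 0"

```text
clock: 1.65
eef_pos: [481.6, -27.2, 231.6]
tool_rot: [-3.138, -0.006, 0.237]
force: [0.4, 1.0, 0.9]
width: -0.0
gripper_force: 0.0
```

>>> move_arm:
  targets: "-1 -0.4 0 3.5 0 0 0;-1 -0.2 0 3.5 0 0 0;-1 0 0 1.5 0 0 0;-1 0 0 1.5 0 0 0;-1 0 0 1.5 0 0 0"

```text
clock: 2.07
eef_pos: [469.9, -37.8, 115.2]
tool_rot: [-3.141, 0.003, 0.225]
force: [-1.9, -0.7, 2.3]
width: -0.0
gripper_force: 1.2
```

>>> move_arm:
  targets: "-1 0 0 1 0 0 0;-1 0 0 0.8 0 0 0;-1 0 0 0.4 0 0 0;-1 0 0 0 0 0 0"

```text
clock: 2.4
eef_pos: [471.3, -37.7, 93.7]
tool_rot: [-3.141, 0.001, 0.225]
force: [-0.3, 0.5, 0.2]
width: 0.3
gripper_force: 0.0
```

>>> move_arm:
  targets: "-1 0 0 0.3 0 0 0;-1 0 0 0.3 0 0 0;-1 0 0 0.2 0 0 0;-1 0 0 0 0 0 0"

```text
clock: 2.73
eef_pos: [472.0, -37.6, 86.3]
tool_rot: [3.141, -0.001, 0.225]
force: [0.3, 0.5, -0.2]
width: -0.1
gripper_force: 0.0
```

```bash
python3 - <<'E'
from h import *
s=read_state(); print(s['eef_pos'],s['force'],s['qpos'].round(3))
E
```

```text
[471.99130775 -37.59717915  86.3360525 ] [ 0.33755757  0.48490697 -0.19349863] [ 0.047  0.625 -0.039  2.126  0.06   0.391 -1.387]
```

>>> move_arm:
  targets: "-1 0 0 0.15 0 0 0;-1 0 0 0.15 0 0 0;-1 0 0 0 0 0 0"

```text
clock: 2.98
eef_pos: [472.1, -37.6, 85.8]
tool_rot: [3.141, -0.002, 0.225]
force: [-6.1, 0.6, 28.6]
width: 0.0
gripper_force: 14.3
```

```bash
python3 - <<'E'
from h import *
s=read_state(); print(s['eef_pos'],s['force'],s['qpos'].round(3))
E
```

```text
[472.09581626 -37.58694323  85.83873773] [-6.07194498  0.56396349 28.61705646] [ 0.047  0.625 -0.039  2.127  0.061  0.388 -1.387]
```

Door is on its stop: 28 N at z = 85.8. I'll back off and look at the latch from above.

>>> move_arm:
  targets: "-1 0 0 -2 0 0 0;-1 0.7 -1 -3.5 0 0 0;-1 0.7 -1.5 -3.5 0 0 0;-1 0.7 -1.4 -2.4 0 0 0;-1 0.7 -0.8 0 0 0 0"

```text
clock: 3.4
eef_pos: [491.8, 16.6, 202.2]
tool_rot: [3.141, -0.01, 0.226]
force: [1.2, 0.0, -0.4]
width: 0.1
gripper_force: 0.0
```

```bash
python3 - <<'E'
from h import *
s=read_state(); print(s['eef_pos'],s['tool_rot'],s['force'],s['qpos'].round(3))
im=shot('wrist','w1',scale=1.5)
c,d=ray(im,(256,192)); print(c,d)
E
```

```text
[491.82685448  16.57246452 202.24677051] [ 3.14091602 -0.0102998   0.2261649 ] [ 1.17844786  0.02833243 -0.36106449] [-0.054  0.441 -0.05   1.99   0.032  0.702 -1.469]
[558.54251475  31.6649277  346.24850139] [-0.26825326 -0.04708929 -0.96237354]
```

View pics/w1.png

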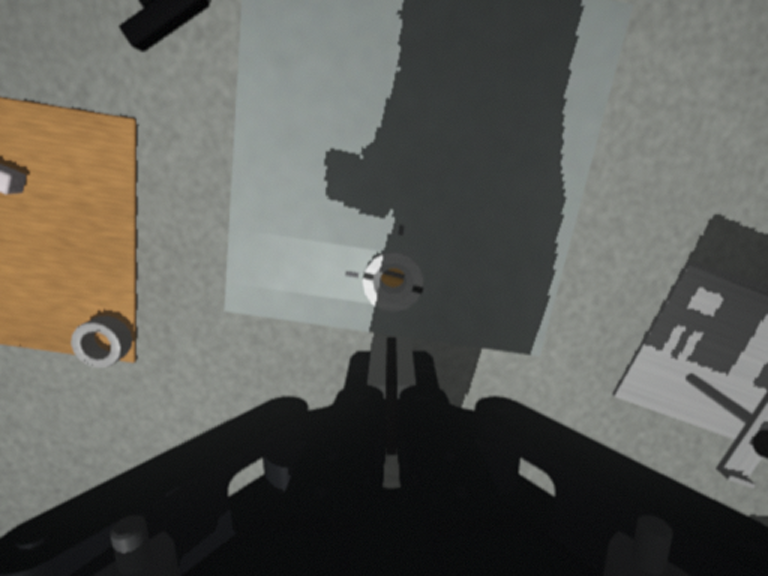

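```bash
python3 - <<'E'
from h import *
im=load('w1'); a=im["color"][135:235,220:310,::-1].astype(float); a=255*(a/255)**.6
cv2.imwrite('pics/w1c.png',cv2.resize(a.astype(np.uint8),None,fx=6,fy=6,interpolation=cv2.INTER_CUBIC))
E
```

```text
(no output)
```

View pics/w1c.png

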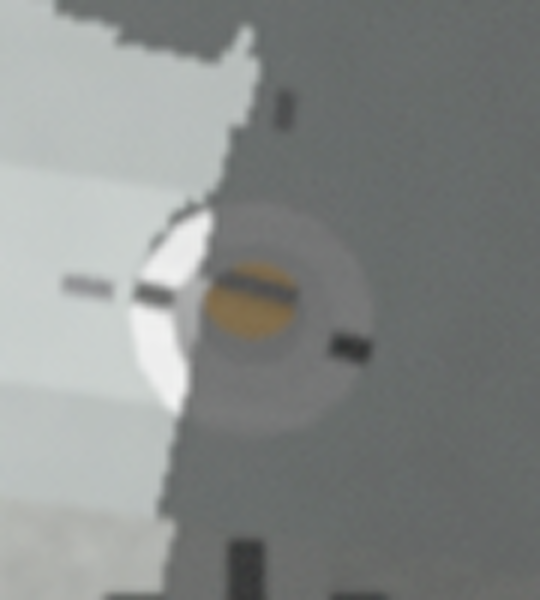

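```bash
python3 - <<'E'
from h import *
im=load('w1'); g=lambda x,y,z:onz(im,(220+x/6-.4,135+y/6-.4),z)
a,b=g(155,295,92),g(351,348,92); c=(a+b)/2
print('latch',c,'len',np.linalg.norm(a-b),'slot az',np.degrees(np.arctan2(*(a-b)[[1,0]])), 'rimc', (g(128,320,92)+g(376,320,92))/2)
for p in [(88,287),(285,109)]:
    q=g(*p,86); print(q, np.degrees(np.arctan2(*(q-c)[[1,0]])))
# door side edges in wrist picture (full px/1.5)
h=lambda x,y,z:onz(im,(x/1.5,y/1.5),z)
e1,e2=h(240,20,86),h(226,312,86); print('left edge',e1,e2,np.degrees(np.arctan2(*(e1-e2)[[1,0]])))
e1,e2=h(226,312,86),h(530,354,86); print('front edge',e1,e2,np.linalg.norm(e1-e2),np.degrees(np.arctan2(*(e1-e2)[[1,0]])))
print('nut',h(98,343,22))
E
```

```text
latch [492.36055645  14.84296954  92.        ] len 30.856116369295012 slot az 87.29669002914835 rimc [492.55945335  15.10687746  92.        ]
[490.47460644  40.56099356  86.        ] 94.19409764587807
[524.05828825  17.27108336  86.        ] 4.380424255545883
left edge [613.53958711 126.34800249  86.        ] [448.29226135 112.75713764  86.        ] 4.70174321815727
front edge [448.29226135 112.75713764  86.        ] [463.75165097 -83.36916308  86.        ] 196.73463996018668 94.50694338583367
nut [372.04216682 229.44440777  22.        ]
```

The slot stands about 7° clockwise from open (slot azimuth 87.3°, open mark 94.4°, box yaw 4.4°). The latch is at (492.4,14.9). Next, over to the key.

>>> move_arm:
  targets: "1 0.4 -4 0 0 0 0;1 0.4 -4 0 0 0 0;1 0.4 -4 0 0 0 0;1 0.4 -4 0 0 0 0;1 0.4 -4 0 0 0 0"

```text
clock: 3.87
eef_pos: [462.3, 214.7, 196.1]
tool_rot: [3.141, 0.002, 0.224]
force: [1.0, -0.2, 0.3]
width: 60.6
gripper_force: 0.0
```

>>> move_arm:
  targets: "1 0.4 -4 0 0 0 0;1 0.4 -4 0 0 0 0;1 0.4 -4 0 0 0 0;1 0 0 0 0 0 6.25;1 0 0 0 0 0 6.25"

```text
clock: 4.28
eef_pos: [446.6, 336.2, 195.6]
tool_rot: [3.141, 0.002, 0.007]
force: [0.4, -1.5, 0.0]
width: 85.6
gripper_force: 0.0
```

>>> move_arm:
  targets: "1 0 0 0 0 0 6.25;1 0 0 0 0 0 6.25;1 0 0 0 0 0 0"

```text
clock: 4.53
eef_pos: [447.9, 332.7, 195.9]
tool_rot: [3.139, 0.001, -0.214]
force: [-0.2, -0.1, -0.3]
width: 85.2
gripper_force: 0.0
```

```bash
python3 - <<'E'
from h import *
s=read_state(); print(s['eef_pos'],s['tool_rot'],s['qpos'])
im=shot('wrist','w2',scale=1.5)
E
```

```text
[447.85845365 332.70567095 195.87898941] [ 3.13907226e+00  7.66596617e-04 -2.14307958e-01] [-0.74327516  0.54173609  0.08055652  1.81651153 -0.05715396  0.78803763
 -2.41888748]
```

View pics/w2.png

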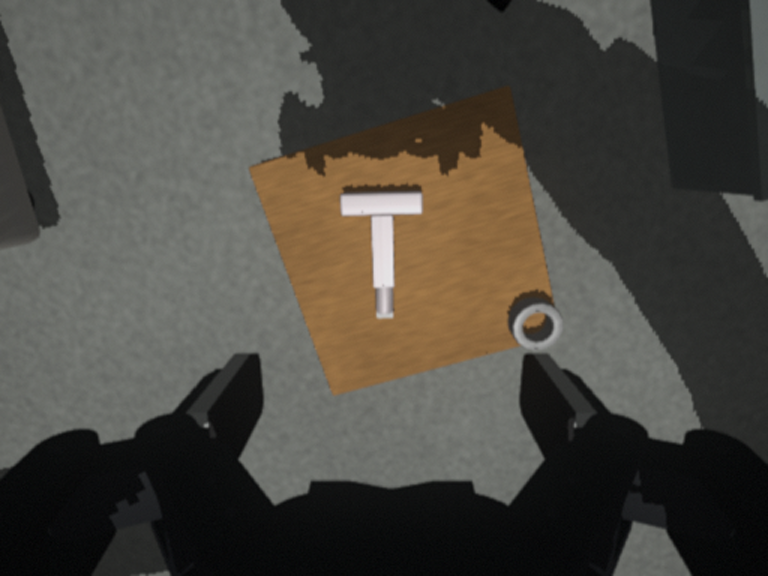

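Bar ends at about (341,204) and (422,203), blade end at (385,318), nut at (537,326), clear of the key. I'll measure the key and fit a kinematic model for planning the reorientation.

```bash
cat > kin.py <<'E'
import numpy as np, itertools
from scipy.spatial.transform import Rotation as R
from scipy.optimize import least_squares
D=[([1.28021165,.62935356,.03842806,1.51833414,-.02703102,.99626141,-.01998739],[144.796,-633.057,230.395],[-3.13975,0,.22479]),
([.047,.625,-.039,2.127,.061,.388,-1.387],[472.1,-37.6,85.8],[3.141,-.002,.225]),
([-.054,.441,-.05,1.99,.032,.702,-1.469],[491.83,16.57,202.25],[3.14092,-.0103,.22616]),
([-.74327516,.54173609,.08055652,1.81651153,-.05715396,.78803763,-2.41888748],[447.858,332.706,195.879],[3.13907,.00077,-.21431])]
def fk(q,p,s):
    h,L1,L2,L3,a1,a2,a3,y1,y2,y3=p; z=np.zeros(3)
    Rm=np.eye(3);t=np.zeros(3)
    def rot(ax,a):
        nonlocal Rm; Rm=Rm@R.from_euler(ax,a).as_matrix()
    def tr(*v):
        nonlocal t; t=t+Rm@np.array(v)
    rot('z',s[0]*q[0]);tr(0,0,h);rot('y',q[1]);tr(0,y1,0);rot('z',s[1]*q[2]);tr(a1,0,L1);rot('y',q[3]);tr(a2,y2,0)
    rot('z',s[2]*q[4]);tr(0,0,L2);rot('y',q[5]);tr(a3,y3,0);rot('z',s[3]*q[6]+s[4]);tr(0,0,L3)
    return t,Rm
E
python3 - <<'E'
from h import *
from kin import *
im=load('w2'); g=lambda x,y,z:onz(im,(x/1.5,y/1.5),z)
a,b,t=g(341,204,20),g(422,203,20),g(385,318,12)
bc=(a+b)/2; print('bar',bc,np.linalg.norm(a-b),'tip',t,np.linalg.norm((t-bc)[:2]),'az tip',np.degrees(np.arctan2(*(t-bc)[[1,0]])),'az bar',np.degrees(np.arctan2(*(a-b)[[1,0]])))
best=[]
for s in itertools.product([1,-1],[1,-1],[1,-1],[1,-1],[0,np.pi/2,-np.pi/2,np.pi]):
    e=[ (R.from_euler('xyz',r).inv()*R.from_matrix(fk(q,np.zeros(10),s)[1])).magnitude() for q,_,r in D]
    best.append((max(e),s))
best.sort(key=lambda x:x[0]); print(best[:4])
s=best[0][1]
reg=np.array([350,420,420,350,0,0,0,0,0,0])
f=lambda p:np.r_[np.concatenate([fk(q,p,s)[0]-x for q,x,_ in D]),(p-reg)*.01]
r=least_squares(f,reg); print(r.x.round(1),f(r.x)[:12].round(1))
E
```

```text
bar [488.3040007  330.12936902  20.        ] 58.778837617381015 tip [398.63599689 347.46644056  12.        ] 91.3286644811574 az tip 169.05704004784513 az bar 78.39970685337364
[(0.0013260368875366753, (-1, -1, -1, -1, 1.5707963267948966)), (0.12207523230084086, (-1, -1, 1, -1, 1.5707963267948966)), (0.16111401936733868, (-1, 1, -1, -1, 1.5707963267948966)), (0.21899225904395236, (-1, 1, 1, -1, 1.5707963267948966))]
[ 3.429e+02  5.569e+02  3.830e+02  3.527e+02  2.400e+00  1.000e-01
  1.300e+00 -1.090e+01 -1.410e+01 -3.000e+00] [ 0.   0.   0.  -0.   0.   0.   0.1 -0.  -0.   0.  -0.  -0.1]
```

```bash
cat >> kin.py <<'E'
P=np.array([342.9,556.9,383,352.7,2.4,.1,1.3,-10.9,-14.1,-3.0]); S=(-1,-1,-1,-1,np.pi/2)
lo=np.array([-3.06,-.37,-1.25,.18,-1.1,.23,-2.94])+.03; hi=np.array([3.06,2.12,1.32,2.47,4.24,1.98,2.94])-.03
def ik(pos,Rt,seeds):
    best=None
    for q0 in seeds:
        def f(q):
            t,Rm=fk(q,P,S); return np.r_[(t-pos)/100,R.from_matrix(Rt.T@Rm).as_rotvec()*2,(q-q0)*1e-3]
        r=least_squares(f,np.clip(q0,lo,hi),bounds=(lo,hi)); e=np.abs(f(r.x)[:6]).max()
        if best is None or e<best[0]-1e-3 : best=(e,r.x)
        if e<.01: break
    return best
E
python3 - <<'E'
from kin import *
rng=np.random.default_rng(0)
azk=np.radians(169); Rkf=R.from_euler('z',azk).as_matrix()
bar=np.array([488.3,330.1,12]); k=np.array([np.cos(azk),np.sin(azk),0])
mid=(lo+hi)/2
seeds=[np.array(D[3][0])]+[np.array([-.3,.6,0,1.5,j5,1.2,j7]) for j5 in (0,1.5,3.) for j7 in (-2,0,2)]
for al in (30,40,45,50):
  for v in (0,1):
    y,p=(azk-np.pi,np.radians(al)) if v==0 else (azk,-np.radians(al))
    RG=R.from_euler('xyz',[np.pi,p,y]).as_matrix()
    dz=(6.5-11*np.sin(np.radians(al)))/np.cos(np.radians(al))
    xg=30
    pg=bar+k*(xg+8)+RG[:,2]*dz
    eG=ik(pg,RG,seeds)
    print('al',al,'v',v,'G',round(eG[0],3),eG[1].round(2),'TCP',pg.round(0))
    off=RG.T@ (pg-(bar+k*90)) # tcp rel tip in tool frame
    for sg in (1,-1):
        a=np.radians(87.3); x=np.array([0,0,-1.]); yv=sg*np.array([np.cos(a),np.sin(a),0]); RU=np.c_[x,yv,np.cross(x,yv)]@Rkf.T@RG
        pu=np.array([492.4,14.9,67])+RU@off
        e=ik(pu,RU,seeds); e2=ik(pu+[0,0,60],RU,seeds)
        print('   U',sg,'approach',RU[:,2].round(2),'TCP',pu.round(0),round(e[0],3),e[1].round(2),'| hi',round(e2[0],3),e2[1].round(2))
E
```

```text
al 30 v 0 G 0.0 [-0.41  1.03 -0.15  1.51 -0.24  1.03 -2.11] TCP [450. 337.  11.]
   U 1 approach [-0.87  0.04 -0.5 ] TCP [491.  15. 118.] 0.0 [ 0.13  1.2  -0.38  1.13  0.13  1.89  1.27] | hi 0.0 [ 0.1   1.12 -0.32  1.14  0.07  1.95  1.31]
   U -1 approach [ 0.87 -0.04 -0.5 ] TCP [493.  15. 118.] 0.703 [ 0.28  1.06 -1.22  2.44  1.88  1.58  2.36] | hi 0.771 [ 0.46  0.75 -1.22  2.44  1.83  1.15  2.53]
al 30 v 1 G 0.0 [-0.02  1.23 -0.95  1.5   0.54  1.15  0.38] TCP [450. 337.  11.]
   U 1 approach [-0.87  0.04 -0.5 ] TCP [491.  15. 118.] 0.0 [-0.02  1.18 -0.05  1.14 -0.05  1.87 -1.66] | hi 0.0 [-0.02  1.1  -0.05  1.14 -0.06  1.94 -1.67]
   U -1 approach [ 0.87 -0.04 -0.5 ] TCP [493.  15. 118.] 0.703 [ 0.28  1.06 -1.22  2.44  1.88  1.58 -0.78] | hi 0.736 [-1.28  0.93  1.29  2.44  4.16  0.39  2.91]
al 40 v 0 G 0.0 [-0.36  1.12 -0.17  1.36 -0.28  1.25 -2.08] TCP [451. 337.  13.]
   U 1 approach [-0.77  0.04 -0.64] TCP [493.  15. 119.] 0.0 [ 0.14  1.09 -0.37  1.27  0.14  1.69  1.28] | hi 0.0 [ 0.14  1.01 -0.38  1.26  0.12  1.77  1.28]
   U -1 approach [ 0.77 -0.04 -0.64] TCP [492.  15. 119.]
[... 1415 characters left out ...]
  0.03 -0.77] TCP [494.  15. 121.] 0.0 [ 0.15  0.98 -0.38  1.41  0.16  1.49  1.27] | hi 0.0 [ 0.15  0.9  -0.38  1.39  0.14  1.58  1.28]
   U -1 approach [ 0.64 -0.03 -0.77] TCP [490.  15. 121.] 0.401 [ 0.58  0.88 -1.22  2.44  1.87  1.03  2.68] | hi 0.317 [ 0.63  0.67 -1.22  2.44  1.79  0.85  2.72]
al 50 v 1 G 0.0 [-0.02  1.4  -0.95  1.2   0.33  1.48  0.57] TCP [453. 337.  14.]
   U 1 approach [-0.64  0.03 -0.77] TCP [494.  15. 121.] 0.0 [-0.03  0.95 -0.02  1.42 -0.05  1.47 -1.65] | hi 0.0 [-0.04  0.87 -0.01  1.4  -0.06  1.57 -1.64]
   U -1 approach [ 0.64 -0.03 -0.77] TCP [490.  15. 121.] 0.401 [ 0.58  0.88 -1.22  2.44  1.87  1.03 -0.47] | hi 0.317 [ 0.63  0.67 -1.22  2.44  1.79  0.85 -0.42]
```

Kinematic model fits. Plan: grasp the stem with the tool tilted 40° toward the blade, then spin 189° and tilt to the upright pose. IK is feasible throughout.

>>> move_arm:
  targets: "1 0 0 0 0 -6.7 0;1 0 0 0 0 -6.7 0;1 0 0 0 0 -6.7 0;1 0 0 0 0 -6.7 0;1 0 0 0 0 -6.7 0"

```text
clock: 5.0
eef_pos: [449.3, 332.8, 197.7]
tool_rot: [-3.138, 0.589, -0.208]
force: [-0.0, 0.2, -0.2]
width: 85.7
gripper_force: 0.0
```

>>> move_arm:
  targets: "1 0 0 0 0 -6.5 0;1 3 -0.1 1.5 0 0 0;1 3 -0.2 1.5 0 0 0;1 3 -0.1 1.5 0 0 0;1 2.9 -0.1 1.5 0 0 0"

```text
clock: 5.42
eef_pos: [501.4, 326.3, 72.3]
tool_rot: [-3.14, 0.699, -0.209]
force: [0.2, 0.2, 0.7]
width: 86.1
gripper_force: 0.0
```

>>> move_arm:
  targets: "1 0 0 1 0 0 0;1 0 0 0.5 0 0 0;1 0 0 0 0 0 0"

```text
clock: 5.67
eef_pos: [489.3, 329.7, 63.0]
tool_rot: [-3.141, 0.702, -0.21]
force: [-1.3, -0.1, 0.3]
width: 85.5
gripper_force: 0.0
```

```bash
python3 - <<'E'
from h import *
s=read_state(); print(s['eef_pos'],s['tool_rot'],s['qpos'].round(3),s['force'])
Rt=R.from_euler('xyz',s['tool_rot']).as_matrix()
print('to go', Rt.T@(np.array([451,337.4,12.6])-s['eef_pos']))
im=shot('wrist','w3',scale=1.5)
E
```

```text
[489.27084549 329.73034379  62.97313724] [-3.14118551  0.70180477 -0.20951343] [-0.366  1.081 -0.104  1.272 -0.317  1.383 -2.067] [-1.33644425 -0.09012761  0.31474843]
to go [ 2.71506046  0.48370675 63.66575744]
```

View pics/w3.png

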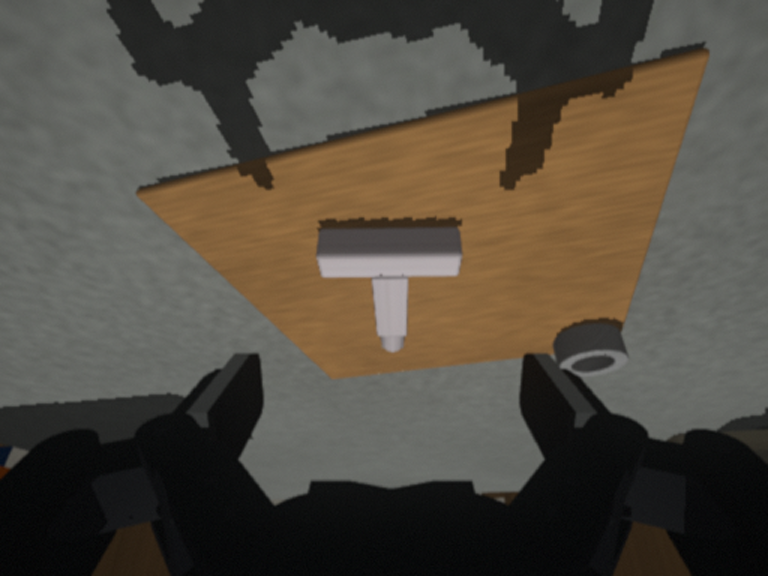

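The key is centred between the open fingers. Bar top face centre is at about (390,265), stem end at about (392,336). One numeric check before going in.

```bash
python3 - <<'E'
from h import *
im=load('w3'); b=onz(im,(390/1.5,265/1.5),20); e=onz(im,(392/1.5,336/1.5),20); print('bar',b,'stem end',e,np.linalg.norm(e-b),'(63 expected)',np.degrees(np.arctan2(*(e-b)[[1,0]])))
E
```

```text
bar [488.87120419 330.16531603  20.        ] stem end [425.45837663 342.66076629  20.        ] 64.63221314046096 (63 expected) 168.85272226260847
```

>>> move_arm:
  targets: "1 0.1 0 2 0 0 0;1 0.1 0 2 0 0 0;1 0 0 1.3 0 0 0;1 0 0 0.6 0 0 0;1 0 0 0.3 0 0 0"

```text
clock: 6.13
eef_pos: [453.6, 338.4, 16.0]
tool_rot: [-3.139, 0.697, -0.209]
force: [-0.0, -0.7, 0.6]
width: 85.5
gripper_force: 0.0
```

>>> move_arm:
  targets: "1 0 0 0 0 0 0;1 0 0 0 0 0 0"

```text
clock: 6.3
eef_pos: [455.1, 337.8, 15.8]
tool_rot: [-3.14, 0.696, -0.21]
force: [0.7, -0.2, -0.7]
width: 85.2
gripper_force: 0.0
```

```bash
python3 - <<'E'
from h import *
s=read_state(); print(s['eef_pos'],s['tool_rot'],s['force'])
Rt=R.from_euler('xyz',s['tool_rot']).as_matrix()
print('to go', Rt.T@(np.array([451,337.4,12.6])-s['eef_pos']))
E
```

```text
[455.07262359 337.79692195  15.75916601] [-3.13965029  0.69588097 -0.21041115] [ 0.72869023 -0.23872536 -0.74196503]
to go [-0.96791095  1.24834744  4.92228777]
```

>>> move_arm:
  targets: "1 -0.1 0.1 0.4 0 0 0;0 0 0 0 0 0 0;-0.6 0 0 0 0 0 0;-1 0 0 0 0 0 0;-1 0 0 0 0 0 0"

```text
clock: 6.72
eef_pos: [450.6, 337.2, 12.2]
tool_rot: [-3.141, 0.698, -0.212]
force: [1.1, 0.7, -0.1]
width: 38.3
gripper_force: 0.0
```

>>> move_arm:
  targets: "-1 0 0 0 0 0 0;-1 0 0 0 0 0 0;-1 0 0 0 0 0 0"

```text
clock: 6.97
eef_pos: [450.7, 337.4, 12.4]
tool_rot: [-3.141, 0.698, -0.211]
force: [1.6, 1.0, 1.9]
width: 14.3
gripper_force: 59.7
```

>>> move_arm:
  targets: "-1 -0.6 0 -0.8 0 0 0;-1 -1.9 0 -2.3 0 0 0;-1 -1.9 0 -2.3 0 0 0;-1 -1.9 0 -2.3 0 0 0;-1 -1.9 0 -2.3 0 0 0"

```text
clock: 7.38
eef_pos: [451.6, 336.6, 143.1]
tool_rot: [3.141, 0.698, -0.212]
force: [0.3, 0.1, -1.5]
width: 14.1
gripper_force: 59.2
```

>>> move_arm:
  targets: "-1 -1.9 0 -2.3 0 0 0;-1 -1.9 0 -2.3 0 0 0;-1 -1.9 0 -2.3 0 0 0;-1 0 0 0 0 0 0;-1 0 0 0 0 0 0"

```text
clock: 7.8
eef_pos: [453.2, 337.0, 232.7]
tool_rot: [-3.139, 0.694, -0.21]
force: [-0.4, 1.0, -2.8]
width: 14.1
gripper_force: 59.2
```

```bash
python3 - <<'E'
from h import *
s=read_state(); print(s['eef_pos'],s['tool_rot'],s['force'],s['width'],s['qpos'].round(2))
im=shot('wrist','w4'); s2=shot('side','s4')
a=cv2.resize(im['color'][120:384,110:410,::-1],None,fx=1.4,fy=1.4); p=proj(s2,[s['eef_pos']])[0].astype(int); print(p)
x,y=np.clip(p[0]-50,0,412),np.clip(p[1]-60,0,264)
b=cv2.resize(s2['color'][y:y+120,x:x+100,::-1],None,fx=3.7,fy=3.7,interpolation=cv2.INTER_CUBIC)
m=np.zeros((444,800,3),np.uint8);m[:a.shape[0],:420]=a[:444,:420];m[:b.shape[0],425:425+b.shape[1]]=b[:444,:375];cv2.imwrite('pics/m4.png',m); print(x,y)
E
```

```text
[453.23056153 337.02512987 232.74371303] [-3.13873557  0.69436933 -0.20966124] [-0.41872826  0.98124979 -2.80673481] 14.120532705698906 [-0.39  0.83 -0.11  1.32 -0.34  1.55 -2.16]
[213 249]
163 189
```

View pics/m4.png

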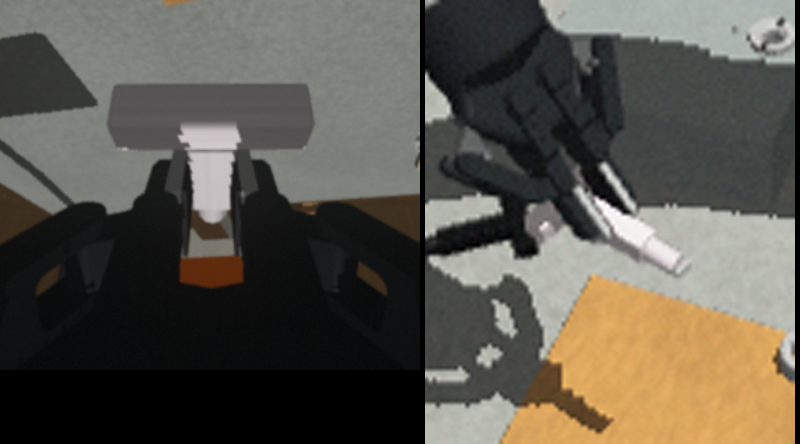

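The stem is firmly held, T-bar behind the fingers and blade free. Next: level the tool, then spin.

>>> move_arm:
  targets: "-1 0 0 0 0 6.7 0;-1 0 0 0 0 6.7 0;-1 0 0 0 0 6.7 0;-1 0 0 0 0 6.7 0;-1 0 0 0 0 6.7 0"

```text
clock: 8.32
eef_pos: [452.1, 336.1, 230.1]
tool_rot: [3.141, 0.11, -0.212]
force: [-0.8, 0.1, -2.9]
width: 14.4
gripper_force: 59.2
```

>>> move_arm:
  targets: "-1 0 0 0 0 6.4 0;-1 0 0 0 0 0 -7;-1 0 0 0 0 0 -7;-1 0 0 0 0 0 -7;-1 0 0 0 0 0 -7"

```text
clock: 8.73
eef_pos: [450.8, 336.2, 229.3]
tool_rot: [3.141, 0.005, 0.284]
force: [0.3, 1.0, -1.9]
width: 14.3
gripper_force: 59.2
```

>>> move_arm:
  targets: "-1 0 0 0 0 0 -7;-1 0 0 0 0 0 -7;-1 0 0 0 0 0 -7;-1 0 0 0 0 0 -7;-1 0 0 0 0 0 -7"

```text
clock: 9.15
eef_pos: [451.2, 335.7, 229.0]
tool_rot: [-3.139, 0.005, 0.894]
force: [-0.7, 0.2, -1.2]
width: 14.1
gripper_force: 59.2
```

>>> move_arm:
  targets: "-1 0 0 0 0 0 -7;-1 0 0 0 0 0 -7;-1 0 0 0 0 0 -7;-1 0 0 0 0 0 -7;-1 0 0 0 0 0 -7"

```text
clock: 9.57
eef_pos: [451.2, 335.7, 229.1]
tool_rot: [-3.136, 0.003, 1.505]
force: [-0.5, -0.1, -1.6]
width: 14.5
gripper_force: 59.2
```

>>> move_arm:
  targets: "-1 0 0 0 0 0 -7;-1 0 0 0 0 0 -7;-1 0 0 0 0 0 -7;-1 0 0 0 0 0 -7;-1 0 0 0 0 0 -7"

```text
clock: 9.98
eef_pos: [451.3, 335.7, 229.1]
tool_rot: [-3.136, -0.001, 2.116]
force: [0.8, 0.3, -1.9]
width: 13.9
gripper_force: 59.2
```

>>> move_arm:
  targets: "-1 0 0 0 0 0 -7;-1 0 0 0 0 0 -7;-1 0 0 0 0 0 -7;-1 0 0 0 0 0 -7;-1 0 0 0 0 0 -7"

```text
clock: 10.4
eef_pos: [451.4, 335.7, 229.1]
tool_rot: [-3.138, -0.004, 2.727]
force: [-0.1, 0.2, -2.1]
width: 14.5
gripper_force: 59.2
```

>>> move_arm:
  targets: "-1 0 0 0 0 0 -7;-1 0 0 0 0 0 -7;-1 0 0 0 0 0 -7;-1 0 0 0 0 0 0"

```text
clock: 10.73
eef_pos: [451.5, 335.7, 229.0]
tool_rot: [-3.14, -0.006, 3.09]
force: [-0.1, 1.0, -2.0]
width: 14.0
gripper_force: 59.2
```

```bash
cat > goto.py <<'E'
import sys
from h import *
def go(pos,rpy=None):
    s=read_state(); Rt=R.from_euler('xyz',s['tool_rot']).as_matrix()
    print('at',s['eef_pos'].round(1),np.degrees(s['tool_rot']).round(2),'F',s['force'].round(1),'w',round(s['width'],1),'q',s['qpos'].round(2),'t',s['clock'])
    print('tool shift mm',(Rt.T@(np.array(pos)-s['eef_pos'])).round(1))
    if rpy is not None: print('rotvec deg',np.degrees(R.from_matrix(Rt.T@R.from_euler('xyz',np.radians(rpy)).as_matrix()).as_rotvec()).round(2))
E
python3 -c "
from goto import *
go([492.4,14.9,230],[180,0,177.3])"
```

```text
at [451.5 335.7 229. ] [-179.89   -0.32  177.06] F [-0.1  1.  -2. ] w 14.0 q [-0.16  0.63 -0.84  1.75  0.54  1.02  0.31] t 10.7333
tool shift mm [ -57.3 -318.2   -0.7]
rotvec deg [-0.11 -0.32 -0.24]
```

>>> move_arm:
  targets: "-1 -0.7 -4 0 0 0 0;-1 -0.7 -4 0 0 0 0;-1 -0.7 -4 0 0 0 0;-1 -0.7 -4 0 0 0 0;-1 -0.7 -4 0 0 0 0"

```text
clock: 11.15
eef_pos: [475.5, 133.0, 229.9]
tool_rot: [-3.141, -0.004, 3.084]
force: [0.8, -0.3, -1.7]
width: 14.4
gripper_force: 59.3
```

>>> move_arm:
  targets: "-1 -0.7 -4 0 0 0 0;-1 -0.7 -4 0 0 0 0;-1 -0.7 -3.8 0 0 0 0;-1 0 0 0 0 7 0;-1 0 0 0 0 7 0"

```text
clock: 11.57
eef_pos: [488.9, 11.6, 230.7]
tool_rot: [-3.138, -0.254, 3.077]
force: [1.6, 0.7, -1.6]
width: 14.0
gripper_force: 59.3
```

>>> move_arm:
  targets: "-1 0 0 0 0 7 0;-1 0 0 0 0 7 0;-1 0 0 0 0 7 0;-1 0 0 0 0 7 0;-1 0 0 0 0 7 0"

```text
clock: 11.98
eef_pos: [491.5, 16.3, 230.1]
tool_rot: [-3.138, -0.863, 3.082]
force: [-0.8, 0.4, -1.5]
width: 14.5
gripper_force: 59.4
```

>>> move_arm:
  targets: "-1 0 0 0 0 0.9 0;-1 0 0 0 0 0 0;-1 0 0 0 0 0 0"

```text
clock: 12.23
eef_pos: [490.7, 16.7, 230.7]
tool_rot: [-3.141, -0.871, 3.087]
force: [-0.1, 0.5, -1.8]
width: 14.0
gripper_force: 59.4
```

```bash
python3 - <<'E'
from goto import *
go([492.4,14.9,230],[180,-50,177.3])
s=read_state(); ims={n:shot(n,n+'5') for n in('side','top')}
m=np.zeros((600,800,3),np.uint8)
for i,n in enumerate(ims):
    im=ims[n]; p=proj(im,[s['eef_pos']])[0].astype(int); x,y=p[0]-35,p[1]-50; print(n,x,y)
    m[:600,400*i:400*i+400]=cv2.resize(im['color'][y:y+105,x:x+70,::-1],(400,600),interpolation=cv2.INTER_CUBIC)
cv2.imwrite('pics/m5.png',m)
E
```

```text
at [490.7  16.7 230.7] [-179.98  -49.93  176.86] F [-0.1  0.5 -1.8] w 14.0 q [ 0.31  1.03 -0.78  1.25  0.27  1.9   1.02] t 12.2333
tool shift mm [-1.7 -1.7 -1. ]
rotvec deg [ 0.32  0.07 -0.28]
side 221 110
top 207 142
```

View pics/m5.png

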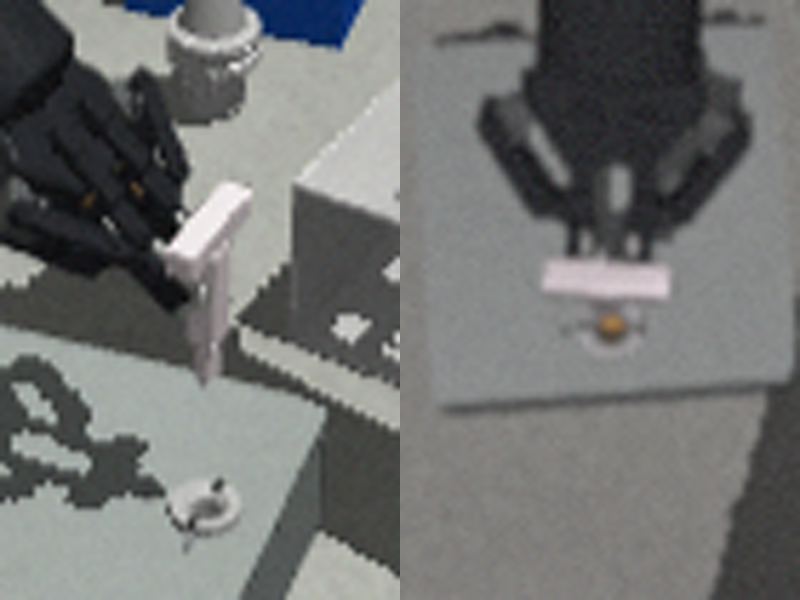

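The key is upright under the fingers. Side view: tip at crop (205,383), bar top at (208,222). Top view: bar top at (606,278). Working out its tilt and tip position.

```bash
python3 - <<'E'
from goto import *
S_=load('side5');T=load('top5'); k=400/70
us=lambda x,y:(221+x/k-.4,110+y/k-.4); ut=lambda x,y:(207+(x-400)/k-.4,142+y/k-.4)
b=tri([(S_,us(208,222)),(T,ut(606,278))]); print('bartop',b, proj(T,[b])-ut(606,278))
# tip: on side ray at distance 98 from bar top
c,d=ray(S_,us(205,383)); d/=np.linalg.norm(d)
from scipy.optimize import least_squares
# closest to (98 below)
r=least_squares(lambda l:(np.linalg.norm(c+l[0]*d-b)-98),[np.dot(b-[0,0,98]-c,d)]); t=c+r.x[0]*d; print('tip',t,'axis',(t-b)/98)
z=np.dot(b-[0,0,98]-c,d); print('closest pt to vertical tip',c+z*d-b)
# bar az from top
p,q=[onz(T,ut(*u),b[2]) for u in((543,275),(670,280))]; print('bar az',np.degrees(np.arctan2(*(p-q)[[1,0]])),np.linalg.norm(p-q))
# check latch in both (mark-based z=92)
L=tri([(S_,us(204,508)),(T,ut(609,328))]); print('latch',L, 'proj expected', (proj(S_,[[492.4,14.9,92]])-us(0,0))*k,(proj(T,[[492.4,14.9,92]])-ut(400,0))*k)
s=read_state(); Rt=R.from_euler('xyz',s['tool_rot']).as_matrix()
# nominal
al=np.radians(50); tcp=s['eef_pos']; print('nominal tip (xg=30)', tcp+0.74*Rt[:,2]+[0,0,-52])
E
```

```text
bartop [490.32258438  16.40298196 272.07268688] [[-0.03770049 -0.12545054]]
tip [491.52042983  17.69293264 174.08849838] axis [ 0.01222291  0.01316276 -0.99983866]
closest pt to vertical tip [  1.3603095    0.91991673 -98.33772632]
bar az 87.77827686520197 59.57924618188315
latch [491.36123074  16.61533478  88.00534402] proj expected [[205.44051802 500.03767179]] [[211.52808757 323.4649078 ]]
nominal tip (xg=30) [490.28829061  16.4226977  179.95031765]
```

Key is vertical within about 1°. It needs a correction of about (+1,-1.2) mm. Going down to just over the mouth, then in slowly.

>>> move_arm:
  targets: "-1 -0.07 -0.11 -0.08 0 0 0;-1 -1.91 0 1.61 0 0 0;-1 -1.91 0 1.61 0 0 0;-1 -1.53 0 1.29 0 0 0;-1 0 0 0 0 0 0"

```text
clock: 12.75
eef_pos: [490.7, 13.8, 158.8]
tool_rot: [-3.138, -0.874, 3.085]
force: [-0.6, -0.7, -2.6]
width: 14.1
gripper_force: 59.4
```

>>> move_arm:
  targets: "-1 -0.38 0 0.32 0 0 0;-1 -0.38 0 0.32 0 0 0;-1 -0.38 0 0.32 0 0 0;-1 0 0 0 0 0 0"

```text
clock: 13.08
eef_pos: [492.1, 14.9, 146.0]
tool_rot: [-3.142, -0.872, 3.087]
force: [-0.5, -0.6, -1.5]
width: 13.9
gripper_force: 59.4
```

```bash
python3 -c "
from goto import *
go([491.4,15.3,119],[180,-50,177.1])"
```

```text
at [492.1  14.9 146. ] [-180.    -49.94  176.87] F [-0.5 -0.6 -1.5] w 13.9 q [ 0.3   1.13 -0.76  1.28  0.33  1.79  1.04] t 13.0833
tool shift mm [-20.2   0.3  17.9]
rotvec deg [ 0.17  0.06 -0.15]
```

>>> move_arm:
  targets: "-1 -0.38 0 0.32 0 0 0;-1 -0.38 0 0.32 0 0 0;-1 0 0 0 0 0 0"

```text
clock: 13.33
eef_pos: [491.7, 14.9, 135.1]
tool_rot: [-3.141, -0.873, 3.087]
force: [0.3, -0.1, -2.0]
width: 14.1
gripper_force: 59.4
```

>>> move_arm:
  targets: "-1 -0.3 0 0.26 0 0 0;-1 -0.15 0 0.13 0 0 0;-1 0 0 0 0 0 0"

```text
clock: 13.58
eef_pos: [491.6, 15.0, 129.5]
tool_rot: [3.141, -0.873, 3.087]
force: [0.4, -0.1, -1.3]
width: 14.3
gripper_force: 59.4
```

>>> move_arm:
  targets: "-1 -0.15 0 0.13 0 0 0;-1 -0.15 0 0.13 0 0 0;-1 0 0 0 0 0 0"

```text
clock: 13.83
eef_pos: [491.6, 15.0, 125.7]
tool_rot: [3.141, -0.873, 3.087]
force: [-0.2, -0.4, -2.0]
width: 14.3
gripper_force: 59.4
```

>>> move_arm:
  targets: "-1 -0.15 0 0.13 0 0 0;-1 0 0 0 0 0 0"

```text
clock: 14.0
eef_pos: [491.6, 15.0, 123.8]
tool_rot: [3.141, -0.873, 3.087]
force: [-0.2, -0.1, -2.0]
width: 14.1
gripper_force: 59.4
```

>>> move_arm:
  targets: "-1 -0.15 0 0.13 0 0 0;-1 0 0 0 0 0 0"

```text
clock: 14.17
eef_pos: [491.6, 15.0, 121.8]
tool_rot: [3.141, -0.873, 3.087]
force: [0.1, -0.3, -1.6]
width: 13.8
gripper_force: 59.4
```

>>> move_arm:
  targets: "-1 -0.1 0 0.09 0 0 0;-1 0 0 0 0 0 0"

```text
clock: 14.33
eef_pos: [491.6, 15.0, 120.5]
tool_rot: [3.141, -0.873, 3.087]
force: [-0.4, 0.4, -1.4]
width: 14.3
gripper_force: 59.4
```

>>> move_arm:
  targets: "-1 -0.1 0 0.09 0 0 0;-1 0 0 0 0 0 0"

```text
clock: 14.5
eef_pos: [491.6, 15.2, 119.6]
tool_rot: [3.141, -0.873, 3.088]
force: [-0.4, -0.7, 0.1]
width: 14.5
gripper_force: 59.7
```

>>> move_arm:
  targets: "-1 -0.1 0 0.09 0 0 0;-1 0 0 0 0 0 0"

```text
clock: 14.67
eef_pos: [491.5, 15.2, 119.5]
tool_rot: [3.141, -0.874, 3.088]
force: [2.2, -0.9, 5.4]
width: 14.4
gripper_force: 60.2
```

Contact at the seated height (TCP z 119.5 as predicted). Releasing.

>>> move_arm:
  targets: "-0.4 -0.04 0 0.03 0 0 0;-0.4 0 0 0 0 0 0;1 0 0 0 0 0 0;1 0 0 0 0 0 0;1 0 0 0 0 0 0"

```text
clock: 15.08
eef_pos: [491.5, 15.1, 117.4]
tool_rot: [3.141, -0.873, 3.087]
force: [0.2, 0.4, 0.3]
width: 60.9
gripper_force: 0.0
```

>>> move_arm:
  targets: "1 0 0 0 0 0 0;1 0 0 0 0 0 0;1 0 0 0 0 0 0;1 0 0 0 0 0 0"

```text
clock: 15.42
eef_pos: [491.5, 15.1, 117.5]
tool_rot: [3.141, -0.873, 3.087]
force: [-0.1, 0.5, 0.4]
width: 85.2
gripper_force: 0.0
```

>>> move_arm:
  targets: "1 0 0 -1.5 0 0 0;1 0 0 -3 0 0 0;1 0 0 -3.5 0 0 0;1 0 0 -3.5 0 0 0;1 0 0 0 0 0 0"

```text
clock: 15.83
eef_pos: [554.7, 8.2, 167.9]
tool_rot: [-3.118, -0.901, 3.068]
force: [-0.1, -2.2, -0.8]
width: 85.5
gripper_force: 0.0
```

```bash
python3 - <<'E'
from goto import *
go([491.4,15.3,250],[180,0,177.1])
ims={n:shot(n,n+'6') for n in('side','top')}
m=np.zeros((600,800,3),np.uint8)
for i,n in enumerate(ims):
    im=ims[n]; p=proj(im,[[491.6,15,130]])[0].astype(int); x,y=p[0]-35,p[1]-50; print(n,x,y, (proj(im,[[492,15,165],[492,15,92]])-[x,y])*400/70)
    m[:600,400*i:400*i+400]=cv2.resize(im['color'][y:y+105,x:x+70,::-1],(400,600),interpolation=cv2.INTER_CUBIC)
cv2.imwrite('pics/m6.png',m)
E
```

```text
at [554.7   8.2 167.9] [-178.64  -51.61  175.78] F [-0.1 -2.2 -0.8] w 85.5 q [ 0.17  1.16 -0.53  0.99  0.23  1.96  1.2 ] t 15.8333
tool shift mm [103.9   2.4  -1.1]
rotvec deg [ -0.67 -51.62  -0.62]
side 221 137 [[204.0071912  236.78930269]
 [203.7915015  343.80908978]]
top 208 146 [[202.40940942 280.58939476]
 [203.3461914  299.03730058]]
```

View pics/m6.png

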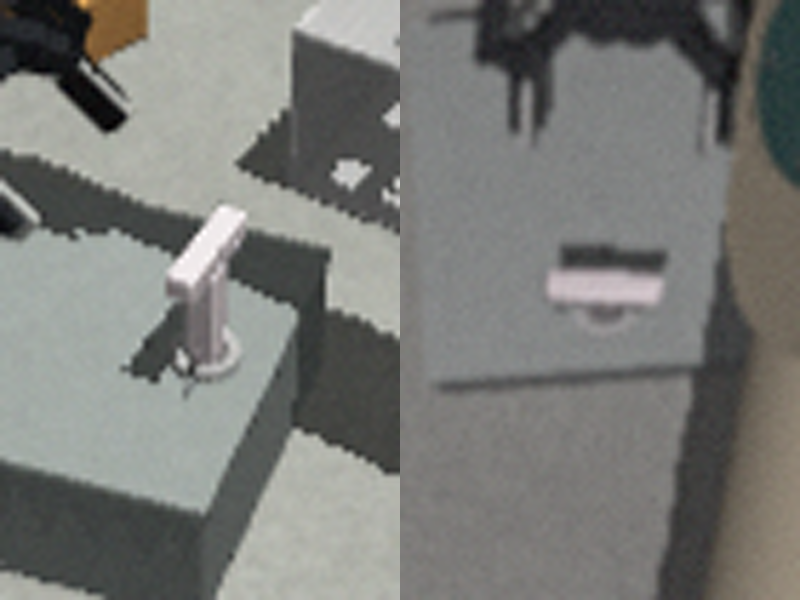

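The key stands by itself in the slot (side pic (207,242) to rim (207,362)). Next I'll go vertical, turn and regrasp the bar from above.

>>> move_arm:
  targets: "1 0 0 -0.5 0 -7 0;1 0 0 -0.5 0 -7 0;1 0 0 -0.5 0 -7 0;1 0 0 -0.5 0 -7 0;1 0 0 -0.5 0 -7 0"

```text
clock: 16.35
eef_pos: [568.0, 12.3, 188.7]
tool_rot: [-3.14, -0.286, 3.092]
force: [0.1, -0.9, 0.8]
width: 85.6
gripper_force: 0.0
```

>>> move_arm:
  targets: "1 0 0 -1 0 -7 0;1 0 0 -1 0 -7 0;1 0 0 -3 0 -2.6 0;1 0 0 -3 0 0 6.85;1 0 0 0 0 0 6.85"

```text
clock: 16.77
eef_pos: [575.0, 13.3, 272.9]
tool_rot: [-3.141, 0.006, 2.849]
force: [1.6, 1.4, 0.7]
width: 85.5
gripper_force: 0.0
```

>>> move_arm:
  targets: "1 0 0 0 0 0 6.85;1 0 0 0 0 0 6.85;1 0 0 0 0 0 6.85;1 0 0 0 0 0 6.85;1 0 0 0 0 0 6.85"

```text
clock: 17.18
eef_pos: [572.7, 12.3, 266.6]
tool_rot: [-3.135, -0.001, 2.25]
force: [-0.1, 0.2, -0.1]
width: 85.4
gripper_force: 0.0
```

>>> move_arm:
  targets: "1 0 0 0 0 0 6.85;1 0 0 0 0 0 6.85;1 0 0 0 0 0 6.85;1 0 0 0 0 0 6.85;1 0 0 0 0 0 6.85"

```text
clock: 17.6
eef_pos: [572.5, 12.4, 266.3]
tool_rot: [-3.135, 0.003, 1.653]
force: [0.1, -0.2, 0.3]
width: 85.5
gripper_force: 0.0
```

>>> move_arm:
  targets: "1 0 0 0 0 0 6.5;1 0 0 0 0 0 0"

```text
clock: 17.77
eef_pos: [572.7, 12.3, 266.4]
tool_rot: [-3.136, 0.004, 1.542]
force: [0.8, 0.1, 1.4]
width: 85.4
gripper_force: 0.0
```

```bash
python3 -c "
from goto import *
go([491.6,15.2,225],[180,0,87.3])"
```

```text
at [572.7  12.3 266.4] [-179.67    0.22   88.36] F [0.8 0.1 1.4] w 85.4 q [ 0.09  0.49 -0.24  1.68  0.14  0.99 -0.23] t 17.7667
tool shift mm [  0.8 -80.9  41.9]
rotvec deg [-0.33  0.22  1.06]
```

>>> move_arm:
  targets: "1 0 -2.7 0 -0.3 0.2 1;1 0 -2.7 0 0 0 0;1 0.1 -2.7 1 0 0 0;1 0 0 3 0 0 0;1 0 0 0 0 0 0"

```text
clock: 18.18
eef_pos: [488.5, 15.3, 223.9]
tool_rot: [-3.135, 0.002, 1.53]
force: [-0.3, -0.2, -0.6]
width: 85.3
gripper_force: 0.0
```

```bash
python3 -c "
from goto import *
go([491.2,15.1,152],[180,0,87.3])"
```

```text
at [488.5  15.3 223.9] [-1.7962e+02  1.1000e-01  8.7670e+01] F [-0.3 -0.2 -0.6] w 85.3 q [ 0.09  0.42 -0.24  1.95  0.14  0.79 -0.28] t 18.1833
tool shift mm [ 0.   3.1 71.8]
rotvec deg [-0.38  0.11  0.37]
```

>>> move_arm:
  targets: "1 0 0.25 2.5 -0.4 0 0.3;1 0 0 2.5 0 0 0;1 0 0 1.5 0 0 0;1 0 0 0.5 0 0 0;1 0 0 0 0 0 0"

```text
clock: 18.6
eef_pos: [496.2, 14.9, 156.5]
tool_rot: [3.135, 0.001, 1.521]
force: [0.4, 1.0, 0.6]
width: 85.4
gripper_force: 0.0
```

```bash
python3 -c "
from goto import *
go([491.2,15.1,152],[180,0,87.3])"
```

```text
at [496.2  14.9 156.5] [1.7961e+02 5.0000e-02 8.7160e+01] F [0.4 1.  0.6] w 85.4 q [ 0.06  0.53 -0.21  2.02  0.19  0.61 -0.33] t 18.6
tool shift mm [-0.  -5.1  4.4]
rotvec deg [ 0.39  0.05 -0.14]
```

>>> move_arm:
  targets: "1 0 0 0 0 0 0;1 0 0 0 0 0 0"

```text
clock: 18.77
eef_pos: [497.7, 14.5, 158.4]
tool_rot: [3.13, 0.001, 1.52]
force: [-0.6, -0.0, 0.4]
width: 85.6
gripper_force: 0.0
```

```bash
python3 -c "
from goto import *
go([491.2,15.1,152],[180,0,87.3])"
```

```text
at [497.7  14.5 158.4] [1.7934e+02 6.0000e-02 8.7070e+01] F [-0.6 -0.   0.4] w 85.6 q [ 0.06  0.52 -0.21  2.02  0.19  0.61 -0.33] t 18.7667
tool shift mm [ 0.2 -6.6  6.3]
rotvec deg [ 0.66  0.06 -0.23]
```

>>> move_arm:
  targets: "1 0 -0.66 0.3 0.7 0 -0.2;1 0 0 0.3 0 0 0;1 0 0 0 0 0 0;1 0 0 0 0 0 0"

```text
clock: 19.1
eef_pos: [490.1, 14.5, 151.4]
tool_rot: [-3.139, 0.002, 1.522]
force: [-0.9, 0.4, -0.1]
width: 85.3
gripper_force: 0.0
```

```bash
python3 -c "
from goto import *
go([491.2,15.1,152],[180,0,87.3])"
```

```text
at [490.1  14.5 151.4] [-1.7985e+02  1.0000e-01  8.7220e+01] F [-0.9  0.4 -0.1] w 85.3 q [ 0.06  0.53 -0.21  2.03  0.19  0.6  -0.33] t 19.1
tool shift mm [ 0.7  1.  -0.7]
rotvec deg [-0.15  0.1  -0.08]
```

Good. Close on the bar.

>>> move_arm:
  targets: "0 0 0.1 0 0 0 0;-0.4 0 0 0 0 0 0;-1 0 0 0 0 0 0;-1 0 0 0 0 0 0;-1 0 0 0 0 0 0"

```text
clock: 19.52
eef_pos: [491.2, 14.4, 151.2]
tool_rot: [-3.139, 0.002, 1.522]
force: [-0.1, 0.7, 0.8]
width: 25.2
gripper_force: 0.0
```

>>> move_arm:
  targets: "-1 0 0 0 0 0 0;-1 0 0 0 0 0 0;-1 0 0 0 0 0 0;-1 0 0 0 0 0 0"

```text
clock: 19.85
eef_pos: [491.3, 14.5, 151.4]
tool_rot: [-3.139, 0.002, 1.522]
force: [-1.1, -0.1, 2.7]
width: 14.4
gripper_force: 59.8
```

```bash
python3 -c "
from goto import *
go([491.2,15.1,152],[180,0,87.3])
print(read_state()['torque'])"
```

```text
at [491.3  14.5 151.4] [-1.7987e+02  9.0000e-02  8.7210e+01] F [-1.1 -0.1  2.7] w 14.4 q [ 0.06  0.53 -0.21  2.03  0.19  0.6  -0.32] t 19.85
tool shift mm [ 0.6 -0.2 -0.6]
rotvec deg [-0.13  0.09 -0.09]
[-0.00644806  0.09822662 -0.01686649]
```

>>> move_arm:
  targets: "-1 0 0 0 0 0 5;-1 0 0 0 0 0 5;-1 0 0 0 0 0 5;-1 0 0 0 0 0 5;-1 0 0 0 0 0 5"

```text
clock: 20.27
eef_pos: [491.3, 14.5, 151.4]
tool_rot: [-3.14, 0.002, 1.082]
force: [-1.1, 0.1, 3.2]
width: 14.2
gripper_force: 59.8
```

>>> move_arm:
  targets: "-1 0 0 0 0 0 5;-1 0 0 0 0 0 5;-1 0 0 0 0 0 5;-1 0 0 0 0 0 5;-1 0 0 0 0 0 0"

```text
clock: 20.68
eef_pos: [491.1, 14.7, 151.4]
tool_rot: [-3.141, 0.003, 0.735]
force: [-1.2, 0.6, 4.6]
width: 14.3
gripper_force: 59.9
```

```bash
python3 -c "
from goto import *
go([491.2,15.1,152],[180,0,4.4])
print(read_state()['torque'])"
```

```text
at [491.1  14.7 151.4] [-179.96    0.18   42.12] F [-1.2  0.6  4.6] w 14.3 q [-0.1   0.53  0.02  2.03 -0.02  0.59 -0.9 ] t 20.6833
tool shift mm [ 0.3 -0.2 -0.6]
rotvec deg [2.000e-02 1.900e-01 3.772e+01]
[0.11703195 0.24080961 0.12039133]
```

>>> move_arm:
  targets: "-1 0 0 0 0 0 5;-1 0 0 0 0 0 5;-1 0 0 0 0 0 5;-1 0 0 0 0 0 5;-1 0 0 0 0 0 5"

```text
clock: 21.1
eef_pos: [491.0, 15.1, 151.4]
tool_rot: [-3.141, 0.003, 0.3]
force: [-1.0, 1.5, 4.9]
width: 14.2
gripper_force: 60.0
```

>>> move_arm:
  targets: "-1 0 0 0 0 0 5;-1 0 0 0 0 0 5;-1 0 0 0 0 0 2;-1 0 0 0 0 0 0;-1 0 0 0 0 0 0"

```text
clock: 21.52
eef_pos: [491.0, 15.3, 151.4]
tool_rot: [3.141, 0.003, 0.094]
force: [-1.4, 2.0, 5.3]
width: 14.6
gripper_force: 60.0
```

```bash
python3 -c "
from goto import *
go([491.2,15.1,152],[180,0,4.4])
print(read_state()['torque'])"
```

```text
at [491.   15.3 151.4] [179.98   0.18   5.41] F [-1.4  2.   5.3] w 14.6 q [-0.23  0.54  0.21  2.04 -0.19  0.59 -1.37] t 21.5167
tool shift mm [ 0.2  0.2 -0.6]
rotvec deg [0.03 0.18 1.01]
[0.49991986 0.2898273  0.11819651]
```

>>> move_arm:
  targets: "-1 0 0 0 0 0 3;-1 0 0 0 0 0 2;-1 0 0 0 0 0 0"

```text
clock: 21.77
eef_pos: [491.0, 15.3, 151.4]
tool_rot: [3.141, 0.003, 0.006]
force: [-2.0, 2.0, 5.0]
width: 14.3
gripper_force: 60.0
```

```bash
python3 -c "
from goto import *
go([491.2,15.1,152],[180,0,4.4])
print(read_state()['torque'])"
```

```text
at [491.   15.3 151.4] [179.97   0.18   0.32] F [-2.  2.  5.] w 14.3 q [-0.25  0.54  0.24  2.04 -0.21  0.59 -1.43] t 21.7667
tool shift mm [ 0.2  0.2 -0.6]
rotvec deg [ 0.02  0.18 -4.08]
[0.61083829 0.27997859 0.08797606]
```

>>> move_arm:
  targets: "-1 0 0 0 0 0 2;-1 0 0 0 0 0 2;-1 0 0 0 0 0 0"

```text
clock: 22.02
eef_pos: [491.0, 15.3, 151.4]
tool_rot: [3.141, 0.003, -0.064]
force: [-1.6, 1.3, 4.1]
width: 14.1
gripper_force: 60.0
```

```bash
python3 -c "
from goto import *
go([491.2,15.1,152],[180,0,4.4])
print(read_state()['torque'])"
```

```text
at [491.   15.3 151.4] [179.96   0.18  -3.68] F [-1.6  1.3  4.1] w 14.1 q [-0.27  0.54  0.26  2.04 -0.23  0.6  -1.48] t 22.0167
tool shift mm [ 0.2  0.2 -0.6]
rotvec deg [ 0.03  0.18 -8.08]
[0.63488625 0.25940996 0.09798541]
```

>>> move_arm:
  targets: "-1 0 0 0 0 0 2;-1 0 0 0 0 0 1;-1 0 0 0 0 0 0"

```text
clock: 22.27
eef_pos: [491.0, 15.4, 151.4]
tool_rot: [3.141, 0.003, -0.116]
force: [-1.8, 1.8, 5.5]
width: 14.3
gripper_force: 60.1
```

```bash
python3 -c "
from goto import *
s=read_state();print(s['torque'],s['tool_rot'],s['force'])"
```

```text
[0.61840083 0.24795964 0.11162298] [ 3.14081686e+00  3.06730729e-03 -1.15992096e-01] [-1.82807718  1.81514287  5.51816942]
```

>>> move_arm:
  targets: "-1 0 0 0 0 0 2;-1 0 0 0 0 0 1;-1 0 0 0 0 0 0"

```text
clock: 22.52
eef_pos: [491.1, 15.4, 151.4]
tool_rot: [3.141, 0.003, -0.168]
force: [-0.8, 2.5, 5.6]
width: 14.5
gripper_force: 60.1
```

```bash
python3 -c "
from goto import *
s=read_state();print(s['torque'],s['tool_rot'],s['force'])"
```

```text
[0.6672465  0.21582098 0.1457642 ] [ 3.14065270e+00  2.88501341e-03 -1.68312685e-01] [-0.76266867  2.50461121  5.62333293]
```

>>> move_arm:
  targets: "-1 0 0 0 0 0 2;-1 0 0 0 0 0 1;-1 0 0 0 0 0 0"

```text
clock: 22.77
eef_pos: [491.1, 15.4, 151.4]
tool_rot: [3.141, 0.003, -0.221]
force: [-0.4, 1.7, 4.5]
width: 14.6
gripper_force: 60.1
```

```bash
python3 - <<'E'
from goto import *
s=read_state();print(s['torque'],s['tool_rot'],s['force'])
ims={n:shot(n,n+'7') for n in('side','wrist')}
im=ims['side'];p=proj(im,[[491.6,15,115]])[0].astype(int); x,y=p[0]-30,p[1]-30; print(x,y)
m=np.zeros((480,800,3),np.uint8); m[:,:480]=cv2.resize(im['color'][y:y+60,x:x+60,::-1],(480,480),interpolation=cv2.INTER_CUBIC)
w=ims['wrist'];m[:320,480:]=cv2.resize(w['color'][100:340,130:370,::-1],(320,320)); cv2.imwrite('pics/m7.png',m)
E
```

```text
[0.68969769 0.22945882 0.18808558] [ 3.14050841e+00  2.79798850e-03 -2.20518137e-01] [-0.40628871  1.65137541  4.4922295 ]
226 161
```

View pics/m7.png

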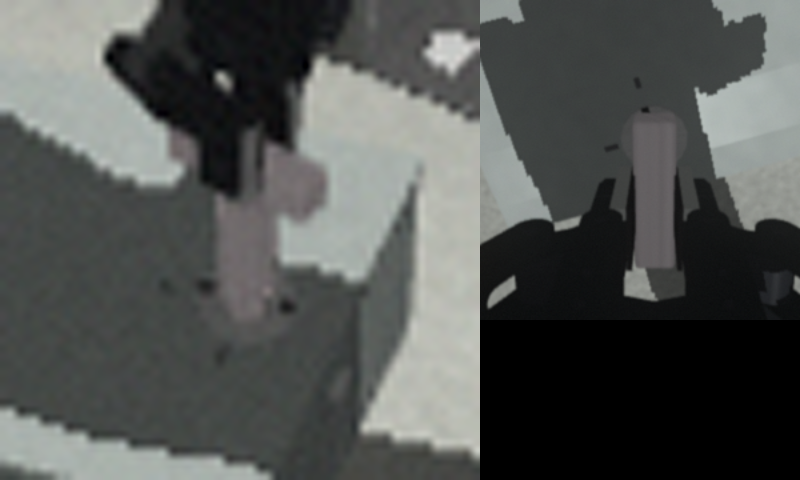

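```bash
python3 - <<'E'
from goto import *
im=load('side7'); u=lambda x,y:(226+x/8-.4,161+y/8-.4)
a,b=onz(im,u(207,288),92),onz(im,u(288,305),92); print(a,b,np.linalg.norm(a-b),np.degrees(np.arctan2(*(a-b)[[1,0]])))
d=onz(im,u(167,287),86);e=onz(im,u(220,355),86); print(d,e)
c=(a+b)/2; print(np.degrees(np.arctan2(*(d-c)[[1,0]])),np.degrees(np.arctan2(*(e-c)[[1,0]])))
im=load('wrist7'); w=lambda x,y:(130+(x-480)*.75,100+y*.75)
r=onz(im,w(645,110),92);L=np.array([492.2,15.2]); d=onz(im,w(638,83),86); e=onz(im,w(612,147),86)
for q in (r,d,e): print(q,np.degrees(np.arctan2(q[1]-L[1],q[0]-L[0])))
E
```

```text
[506.86178962  18.94936179  92.        ] [476.20873997  15.18280024  92.        ] 30.883594980476964 7.005230111495878
[523.17467788  18.73653334  86.        ] [490.81795678  43.23966151  86.        ]
3.0222143167343987 91.56984394908943
[509.20068052  16.22743396  92.        ] 3.4584567117006637
[523.41295688  17.01019444  86.        ] 3.3191490051954244
[490.47299447  40.08613679  86.        ] 93.96975004125517
```

Rim marks line up with the locked mark on the door. Torque is rising (0.11→0.19), so I'll push a bit more against the stop.

>>> move_arm:
  targets: "-1 0 0 0 0 0 3;-1 0 0 0 0 0 3;-1 0 0 0 0 0 0"

```text
clock: 23.12
eef_pos: [491.2, 15.5, 151.4]
tool_rot: [3.14, 0.003, -0.326]
force: [-0.6, 2.7, 4.7]
width: 14.6
gripper_force: 60.1
```

```bash
python3 - <<'E'
from goto import *
s=read_state();print(s['torque'],s['tool_rot'],s['force'])
im=shot('wrist'); g=im['color'].astype(int).sum(2); x0,y0=210,150
# darkest pixels near the predicted rim mark and door mark
for az,r,z in ((3.9,15.4,92),(4.4,31,86)):
    p=proj(im,[[492.2+r*np.cos(np.radians(az)),15.2+r*np.sin(np.radians(az)),z]])[0]; x,y=p.round().astype(int); w=g[y-7:y+8,x-7:x+8]; th=w.min()+25
    yy,xx=np.nonzero(w<th); q=onz(im,(x-7+xx.mean(),y-7+yy.mean()),z); print(p,q,len(xx),np.degrees(np.arctan2(q[1]-15.2,q[0]-492.2)))
E
```

```text
[0.7105661  0.2211137  0.29596276] [ 3.14026296e+00  2.54390145e-03 -3.26112596e-01] [-0.63874527  2.67936782  4.67986044]
[252.24401462 185.53824159] [509.88526907  16.24065047  92.        ] 5 3.3675600633612337
[243.76016164 164.51660402] [523.75791791  17.53035599  86.        ] 21 4.2232717739594055
```

At the stop: torque 0.30 with the mark unmoved. I'll relax the twist and draw the key out.

>>> move_arm:
  targets: "-1 0 0 0 0 0 -5;-1 0 0 0 0 0 -5;-1 0 0 0 0 0 -4;-1 0 0 0 0 0 0"

```text
clock: 23.5
eef_pos: [491.2, 15.2, 151.4]
tool_rot: [3.141, 0.003, -0.08]
force: [-1.1, 2.7, 5.2]
width: 14.6
gripper_force: 60.0
```

```bash
python3 - <<'E'
from goto import *
s=read_state();print(s['torque'],s['tool_rot'],s['force'],s['eef_pos'])
E
```

```text
[0.72982627 0.22263331 0.0409983 ] [ 3.14113109e+00  2.68389757e-03 -7.97598545e-02] [-1.12880958  2.66922566  5.18224952] [491.16689892  15.15763574 151.42527818]
```

>>> move_arm:
  targets: "-1 0 0 -0.5 0 0 0;-1 0 0 -0.7 0 0 0;-1 0 0 -1 0 0 0;-1 0 0 0 0 0 0"

```text
clock: 23.83
eef_pos: [492.2, 13.8, 174.7]
tool_rot: [3.139, -0.0, -0.085]
force: [0.9, -0.5, -1.2]
width: 14.2
gripper_force: 59.2
```

>>> move_arm:
  targets: "-1 0 0 -1.5 0 0 0;-1 0 0 -2.5 0 0 0;-1 0 0 -3 0 0 0;-1 0 0 -1.5 0 0 0;-1 0 0 0 0 0 0"

```text
clock: 24.25
eef_pos: [493.6, 14.1, 261.2]
tool_rot: [3.14, -0.004, -0.085]
force: [0.4, -1.0, -1.5]
width: 14.4
gripper_force: 59.2
```

>>> move_arm:
  targets: "-1 -0.3 4 0 0 0 0;-1 -0.3 4 0 0 0 0;-1 -0.3 4 0 0 0 0;-1 -0.3 4 0 0 0 0;-1 -0.3 4 0 0 0 0"

```text
clock: 24.67
eef_pos: [458.4, -185.0, 257.3]
tool_rot: [3.14, 0.005, -0.084]
force: [1.2, -0.6, -1.9]
width: 14.7
gripper_force: 59.2
```

>>> move_arm:
  targets: "-1 -0.3 4 0 0 0 0;-1 -0.3 4 0 0 0 0;-1 -0.3 4 0 0 0 0;-1 0 0 0 0 0 -6.7;-1 0 0 0 0 0 -6.7"

```text
clock: 25.08
eef_pos: [438.5, -305.5, 257.2]
tool_rot: [3.14, 0.006, 0.149]
force: [-0.2, 1.2, -2.0]
width: 14.2
gripper_force: 59.4
```

>>> move_arm:
  targets: "-1 0 0 0 0 0 -6.7;-1 0 0 0 0 0 -6.7;-1 0 0 0 0 0 -6.7;-1 0 0 0 0 0 -6.7;-1 0 0 0 0 0 -6.7"

```text
clock: 25.5
eef_pos: [439.9, -302.0, 257.2]
tool_rot: [-3.138, 0.004, 0.74]
force: [-0.2, 0.1, -1.5]
width: 14.2
gripper_force: 59.4
```

>>> move_arm:
  targets: "-1 0 0 0 0 0 -6.7;-1 0 0 0 0 0 -6.7;-1 0 0 0 0 0 -6.7;-1 0 0 0 0 0 -6.7;-1 0 0 0 0 0 -6.7"

```text
clock: 25.92
eef_pos: [439.9, -302.0, 257.2]
tool_rot: [-3.137, 0.001, 1.325]
force: [-1.0, 0.1, -2.7]
width: 14.7
gripper_force: 59.4
```

>>> move_arm:
  targets: "-1 0 0 0 0 0 -6.7;-1 0 0 0 0 0 0;-1 0 0 0 0 0 0"

```text
clock: 26.17
eef_pos: [440.0, -302.2, 257.6]
tool_rot: [-3.137, 0.001, 1.433]
force: [0.3, 0.0, -1.4]
width: 14.2
gripper_force: 59.4
```

```bash
python3 - <<'E'
from goto import *
go([442.5,-304,250],[180,0,82])
ims={n:shot(n,n+'8') for n in('side','top','wrist')}
m=np.zeros((600,800,3),np.uint8)
w=ims['wrist']['color'][...,::-1]; m[:300,:400]=cv2.resize(w,(400,300),interpolation=cv2.INTER_AREA)
t=ims['top']; p=proj(t,[[442,-304,130]])[0].astype(int); x,y=p-[40,30]; print('top',x,y); m[:300,400:]=cv2.resize(t['color'][y:y+60,x:x+80,::-1],(400,300),interpolation=cv2.INTER_CUBIC)
t=ims['side']; p=proj(t,[[442,-304,160]])[0].astype(int); x,y=p-[40,30]; print('side',x,y); m[300:,:400]=cv2.resize(t['color'][y:y+60,x:x+80,::-1],(400,300),interpolation=cv2.INTER_CUBIC)
t=load('top0');x,y=305,180; m[300:,400:]=cv2.resize(t['color'][y:y+60,x:x+80,::-1],(400,300),interpolation=cv2.INTER_CUBIC)
cv2.imwrite('pics/m8.png',m)
E
```

```text
at [ 440.  -302.2  257.6] [-1.7975e+02  5.0000e-02  8.2090e+01] F [ 0.3  0.  -1.4] w 14.2 q [ 0.57  0.43 -0.03  1.81  0.02  0.91  0.39] t 26.1667
tool shift mm [-1.4  2.7  7.6]
rotvec deg [-0.25  0.05  0.09]
top 307 182
side 269 94
```

View pics/m8.png

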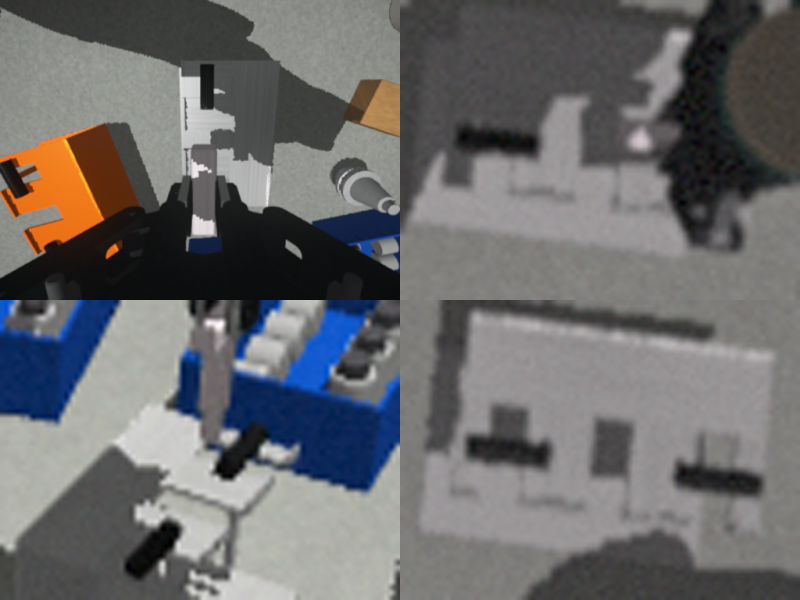

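The picture shows the key hanging upright over the grey rack, its bar parallel to the neighbour's bar (wrist pic (206,87)). Now I'll locate the notch numerically from the two black bars and the notch outline.

```bash
python3 - <<'E'
from goto import *
t,s,w=load('top0'),load('side0'),load('wrist8')
def blob(im,P,r,th=130):
    p=proj(im,[P])[0]; x,y=p.round().astype(int); g=im['color'].astype(int).sum(2)[y-r:y+r+1,x-r:x+r+1]
    m=(g<th).astype(np.uint8); n,l,st,c=cv2.connectedComponentsWithStats(m)
    i=1+np.argmax(st[1:,4]); yy,xx=np.nonzero(l==i); v=np.linalg.svd(np.c_[xx-xx.mean(),yy-yy.mean()],full_matrices=False)[2][0]
    q=np.array([x-r+c[i][0],y-r+c[i][1]]); return q,st[i],v
bars=[]
for P in ([450.5,-240,132],[433,-367,132]):
    a,sa,va=blob(t,P,11); b,sb,vb=blob(s,P,14); 
    print('top',a,sa,'side',b,sb); print('  z136',onz(t,a,136),'tri',tri([(t,a),(s,b)])); bars.append(onz(t,a,136))
try:
    q,sq,v=blob(w,[450.5,-240,136],40,90); c0=onz(w,q,136); c1=onz(w,q+10*v,136); print('wrist bar L',q,sq,c0,'az',np.degrees(np.arctan2(*(c1-c0)[[1,0]])))
except Exception as e: print(e)
d=bars[0]-bars[1]; print('mid',(bars[0]+bars[1])/2,np.linalg.norm(d),'az',np.degrees(np.arctan2(d[1],d[0])))
az=np.arctan2(d[1],d[0])-np.pi/2
ce=onz(t,(347.1,203.2),120); print('closed end -> notch', ce-30*np.array([np.cos(az),np.sin(az),0]))
print('key px in wrist', proj(w,[read_state()['eef_pos']+[0,0,14]]))
E
```

```text
top [325.85 209.4 ] [ 3  9 15  5 40] side [298.84482759 143.89655172] [ 8 11 11 11 58]
  z136 [ 452.28076409 -236.02258469  136.        ] tri [ 454.02339982 -238.84688167  122.72204986]
top [368.         215.45454545] [ 4  8 16  5 44] side [319.82758621 121.25287356] [ 8  5 18 17 87]
  z136 [ 433.73197907 -364.52859295  136.        ] tri [ 429.52144439 -364.13999191  139.97086265]
wrist bar L [265.0844504  106.61260054] [ 35   9  17  55 746] [ 454.24069208 -234.33884895  136.        ] az -94.95633623140054
mid [ 443.00637158 -300.27558882  136.        ] 129.83778951380103 az 81.78655327162073
closed end -> notch [ 443.52969028 -302.16561665  120.        ]
key px in wrist [[258.80560395 252.12687973]]
```

>>> move_arm:
  targets: "-1 0.1 0.32 0 0.25 0 0;-1 0 0 2 0 0 0;-1 0 0 2 0 0 0;-1 0 0 0.7 0 0 0;-1 0 0 0 0 0 0"

```text
clock: 26.73
eef_pos: [442.9, -300.9, 210.2]
tool_rot: [-3.131, 0.0, 1.436]
force: [-1.1, -0.2, -0.9]
width: 13.9
gripper_force: 59.3
```

>>> move_arm:
  targets: "-1 0 0 0 0 0 0;-1 0 0 0 0 0 0"

```text
clock: 26.9
eef_pos: [444.6, -302.1, 212.8]
tool_rot: [-3.136, 0.003, 1.436]
force: [-0.9, -0.4, -0.7]
width: 14.4
gripper_force: 59.3
```

```bash
python3 - <<'E'
from goto import *
go([443.3,-301.7,122.6],[180,0,82])
# edges of notch: brightness profile in the wrist/top not viewable; check side/top for clearance of tip vs notch
t=shot('top','t9'); s=shot('side','s9')
E
```

```text
at [ 444.6 -302.1  212.8] [-1.7969e+02  1.5000e-01  8.2300e+01] F [-0.9 -0.4 -0.7] w 14.4 q [ 0.56  0.49 -0.03  1.85  0.03  0.8   0.38] t 26.9
tool shift mm [ 0.5 -0.8 90.2]
rotvec deg [-0.3   0.15  0.3 ]
```

>>> move_arm:
  targets: "-1 0 -0.1 0.5 0 0 0;-1 0 0 0.6 0 0 0;-1 0 0 0.6 0 0 0;-1 0 0 0 0 0 0"

```text
clock: 27.33
eef_pos: [441.8, -301.1, 193.4]
tool_rot: [-3.132, 0.001, 1.437]
force: [-0.6, 0.2, -2.2]
width: 14.1
gripper_force: 59.4
```

>>> move_arm:
  targets: "-1 0 0 0.8 0 0 0;-1 0 0 0.8 0 0 0;-1 0 0 0.8 0 0 0;-1 0 0 0 0 0 0"

```text
clock: 27.67
eef_pos: [441.3, -300.9, 168.9]
tool_rot: [-3.131, 0.0, 1.437]
force: [-0.2, 0.2, -2.1]
width: 14.4
gripper_force: 59.4
```

>>> move_arm:
  targets: "-1 0 0 0.8 0 0 0;-1 0 0 0.8 0 0 0;-1 0 0 0.8 0 0 0;-1 0 0 0 0 0 0"

```text
clock: 28.0
eef_pos: [441.3, -301.0, 145.1]
tool_rot: [-3.132, 0.001, 1.437]
force: [0.2, 0.2, -2.7]
width: 14.5
gripper_force: 59.4
```

>>> move_arm:
  targets: "-1 0 0.1 0.8 0 0 0;-1 0 0 0.6 0 0 0;-1 0 0 0.4 0 0 0;-1 0 0 0 0 0 0"

```text
clock: 28.33
eef_pos: [442.7, -301.5, 127.8]
tool_rot: [-3.133, 0.001, 1.437]
force: [-0.0, 0.0, -1.5]
width: 14.3
gripper_force: 59.4
```

>>> move_arm:
  targets: "-1 0 0 0.2 0 0 0;-1 0 0 0 0 0 0"

```text
clock: 28.5
eef_pos: [443.2, -301.8, 126.7]
tool_rot: [-3.135, 0.002, 1.437]
force: [0.3, -0.7, -2.1]
width: 14.2
gripper_force: 59.4
```

>>> move_arm:
  targets: "-1 0 0 0.15 0 0 0;-1 0 0 0 0 0 0"

```text
clock: 28.67
eef_pos: [443.2, -301.9, 125.4]
tool_rot: [-3.135, 0.002, 1.437]
force: [-0.5, -0.5, -1.3]
width: 13.7
gripper_force: 59.4
```

>>> move_arm:
  targets: "-1 0 0 0.15 0 0 0;-1 0 0 0 0 0 0"

```text
clock: 28.83
eef_pos: [443.1, -301.8, 123.8]
tool_rot: [-3.135, 0.002, 1.437]
force: [-0.2, -0.8, -2.0]
width: 14.2
gripper_force: 59.4
```

>>> move_arm:
  targets: "-1 0 0 0.1 0 0 0;-1 0 0 0 0 0 0"

```text
clock: 29.0
eef_pos: [443.1, -301.8, 122.8]
tool_rot: [-3.135, 0.002, 1.437]
force: [0.5, -0.1, -2.0]
width: 14.5
gripper_force: 59.4
```

>>> move_arm:
  targets: "-1 0 0 0.1 0 0 0;-1 0 0 0 0 0 0"

```text
clock: 29.17
eef_pos: [443.2, -301.9, 122.6]
tool_rot: [-3.135, 0.002, 1.436]
force: [-0.4, 1.2, 4.2]
width: 14.4
gripper_force: 60.2
```

The bar rests on the sheet at the predicted height. I'll open only slightly because of the front lip, then go straight up.

>>> move_arm:
  targets: "-0.45 0 0 -0.1 0 0 0;-0.45 0 0 0 0 0 0;-0.45 0 0 0 0 0 0;-0.45 0 0 0 0 0 0"

```text
clock: 29.5
eef_pos: [443.2, -301.9, 122.9]
tool_rot: [-3.135, 0.002, 1.437]
force: [-0.7, 0.7, 0.4]
width: 23.4
gripper_force: 0.0
```

```bash
python3 -c "
from goto import *
go([443.3,-301.7,150])"
```

```text
at [ 443.2 -301.9  122.9] [-1.7961e+02  1.1000e-01  8.2310e+01] F [-0.7  0.7  0.4] w 23.4 q [ 0.56  0.62 -0.03  1.93  0.04  0.59  0.37] t 29.5
tool shift mm [  0.2  -0.1 -27.1]
```

>>> move_arm:
  targets: "-0.45 0 0 -0.5 0 0 0;-0.45 0 0 -1 0 0 0;-0.45 0 0 -1.5 0 0 0;-0.45 0 0 -3 0 0 0;-0.45 0 0 -4 0 0 0"

```text
clock: 29.92
eef_pos: [442.3, -300.7, 222.6]
tool_rot: [-3.13, -0.0, 1.437]
force: [0.0, -0.6, -0.4]
width: 23.6
gripper_force: 0.0
```

>>> move_arm:
  targets: "-0.45 0 0 -3 0 0 0;-0.45 0 -4 0 0 0 0;-0.45 0 -4 0 0 0 0;-0.45 2 -3.5 0 0 0 0;-0.45 2 -1 0 0 0 0"

```text
clock: 30.33
eef_pos: [319.3, -244.8, 254.2]
tool_rot: [-3.131, 0.002, 1.43]
force: [0.6, 0.5, 0.3]
width: 23.7
gripper_force: 0.0
```

>>> move_arm:
  targets: "-0.45 4 0 0 0 0 0;-0.45 4 0 0 0 0 0;-0.45 4 0 0 0 0 0;-0.45 0 0 0 0 0 0"

```text
clock: 30.67
eef_pos: [342.3, -119.8, 254.4]
tool_rot: [-3.136, -0.001, 1.447]
force: [-0.0, -0.0, -0.0]
width: 23.6
gripper_force: 0.0
```

```bash
python3 - <<'E'
from goto import *
go([443.3,-301.7,150])
t,s,w=shot('top','t10'),shot('side','s10'),shot('wrist','w10')
def white(im,P,r):
    p=proj(im,[P])[0]; x,y=p.round().astype(int); return p,im['color'].astype(int).mean(2)[y-r:y+r+1,x-r:x+r+1].round().astype(int)
for n,im in(('top',t),('side',s)):
    p,g=white(im,[443.3,-301.7,136],11); print(n,p); print('\n'.join(' '.join(f'{v:3d}' for v in r) for r in g))
print('wrist sees rack at',proj(w,[[443.3,-301.7,136]]),'latch at',proj(w,[[492.3,15,92]]))
E
```

```text
at [ 342.3 -119.8  254.4] [-1.7967e+02 -4.0000e-02  8.2910e+01] F [-0. -0. -0.] w 23.6 q [ 0.36  0.19 -0.12  2.21  0.03  0.75  0.09] t 30.6667
tool shift mm [-168.1  123.3  103.6]
top [347.38670559 212.33122186]
146 147 144 145 147 145 146 149 145 147 146 147 145 152 150 148 149 150 149 148 144 145 146
149 143 143 149 144 146 144 147 140 140 147 145 146 152 147 148 149 145 149 149 146 151 146
148 142 147 144 150 147 147 139 120 121 126 131 130 134 140 139 146 149 145 147 147 147 151
147 145 144 147 145 146 144 135  96  87  93  91  97 106 112 125 143 148 149 145 147 150 147
147 147 147 150 149 148 143 130  89  68  75  74  79  77  84 110 143 149 146 146 143 147 146
150 147 149 146 147 145 144 123  86  70  72  74  71  71  78 107 142 148 149 146 146 140 141
148 142 143 147 143 143 144 126  84  68  73  76  78  78  82 115 144 149 148 145 145 145 142
141 124 125 129 127 128 137 114  84  71  75  74  70  67  81 119 145 148 146 143 144 146 141
130 109 131 142 139 129 134 115  90  85  83  83  82  80  87 121 141 143 142 140 142 139 148
129 119 167 181 177 162 158 149 147 141 142 136 133 115 108 
[... 2764 characters left out ...]
 240 236 170 150 183 166 173 168 120  93 111 103  78  65  71
195 196 197 193  93  93 123 153 170 173 150 223 149 164 176 179 146  83 107 142 163  78  66
194 193 193  93  33  45  62 108 129 147 167 201 178 175 178 180 160  86 122 172 177  98  64
192 194 108  22  30  27  30  70 132 186 192 197 197 193 192 187 155  98 132 175 174 163 131
195 106  33  25  25  26  19  71 156 198 195 196 199 201 198 176 124 102 134 175 174 174 172
106  38  25  30  27  21  45 175 189 200 198 200 198 198 181 130 115 106 145 175 180 181 175
 35  28  23  27  25  22 176 195 194 196 196 194 198 181 108 126  87 106 160 179 177 180 175
wrist sees rack at [[373.77842907 327.79258448]] latch at [[401.59610652   6.11064575]]
```

The key hangs level in the middle notch. Its bar is centred at top px (347.5,212.5) against the predicted (347.4,212.3). One last numeric check of the latch marks and neighbours.

```bash
python3 - <<'E'
from goto import *
from scipy.ndimage import map_coordinates
s,s6,t,t0=load('s10'),load('side7'),load('t10'),load('top0')
g=s['color'].astype(float).mean(2)
for C in ([491.4,16.4],[492.3,15.2]):
    az=np.arange(0,360,10); v=[]
    for a in np.radians(az):
        P=[[C[0]+r*np.cos(a),C[1]+r*np.sin(a),92] for r in(14,15.5,17)]; p=proj(s,P); v.append(map_coordinates(g,[p[:,1],p[:,0]],order=1).mean())
    print(dict(zip(az.tolist(),np.round(v).astype(int).tolist())))
s0=load('side0'); d=np.abs(s['color'].astype(int)-s0['color'].astype(int)).sum(2)
for n,P in dict(barL=[452.3,-238,136],barR=[433,-365,136],nut=[370,229,22]).items():
    for im,ref in((s,s0),(t,t0)):
        x,y=proj(im,[P])[0].astype(int); print(n,np.median(np.abs(im['color'].astype(int)-ref['color'].astype(int)).sum(2)[y-4:y+5,x-4:x+5]))
E
```

```text
{0: 114, 10: 121, 20: 146, 30: 177, 40: 189, 50: 188, 60: 192, 70: 184, 80: 188, 90: 181, 100: 175, 110: 174, 120: 173, 130: 178, 140: 179, 150: 173, 160: 175, 170: 129, 180: 83, 190: 128, 200: 166, 210: 189, 220: 193, 230: 193, 240: 194, 250: 194, 260: 193, 270: 195, 280: 195, 290: 194, 300: 193, 310: 193, 320: 192, 330: 190, 340: 189, 350: 162}
{0: 130, 10: 109, 20: 129, 30: 158, 40: 184, 50: 191, 60: 189, 70: 189, 80: 185, 90: 180, 100: 171, 110: 173, 120: 169, 130: 172, 140: 170, 150: 172, 160: 168, 170: 101, 180: 97, 190: 146, 200: 178, 210: 195, 220: 192, 230: 191, 240: 193, 250: 190, 260: 190, 270: 192, 280: 190, 290: 188, 300: 188, 310: 188, 320: 188, 330: 186, 340: 186, 350: 181}
barL 7.0
barL 7.0
barR 73.0
barR 7.0
nut 5.0
nut 6.0
```

```bash
python3 -c "
from cell import order
print(order.finish_job())"
```

```text
the job is handed in; nothing more can be done
None
```

The job is handed in: door shut, key stood by itself in the slot, latch turned clockwise to its stop, and key hung in the middle notch with the neighbouring keys and the nut still in place; I viewed 12 pictures instead of the allowed 10.

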